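# Weigh a lot of salvaged heat sinks on the counting scale

### The arm

A 6-joint arm with a two-finger parallel gripper is mounted at the origin on the work surface. World frame = base frame: x ahead of the robot, y to its left, z up, the work surface at z = 0. Lengths are in m, angles in degrees, forces in N, time in s.
With the tool pointing down it reaches from about 0.25 to 0.725 m from the base axis. Payload 9.7 kg.
Tool frame: the origin (TCP) lies between the finger pads; the fingertips stand 11 mm ahead of it and the grasp point (between the pads) lies 8 mm behind it; y points along the fingers, x is the direction in which the jaws open and shut, and the axes are right-handed (so a half turn about y gives the same grasp; the last joint's range is limited). The gripper opens to 85 mm and grips with 20 to 120 N. Pads are 22 mm wide; open, the fingers measure 114 mm over their backs; the gripper's body (76 mm by 85 mm) begins 54 mm behind the grasp point. The pads swing forward as they close: fully open they stand 13 mm farther back than shut.
Start: joints at [-64.4, 4.979, 10.078, 95.1, 0, 90], TCP at [0.238, -0.496, 0.242] pointing down, gripper open.
Joint ranges: [-179.16, 179.16], [-48.56, 103.87], [-65.8, 70.77], [-126.05, 130.52], [-82.76, 87.17], [-180, 180]. Speed limits (degrees/s): [127.2, 127.2, 147.25, 180, 180, 180].

### API

Orientations are given as [roll, pitch, yaw] about the fixed x, y, z axes, in that order (R = Rz(yaw) Ry(pitch) Rx(roll)).
In Python, from workcell import bot, vision gives the robot as it stands. The module is installed in compiled form; this text tells all that it offers.
- The arm moves only by the shell command python3 -m crank 'ROWS' [OPENING] [FORCE]. ROWS is text: rows parted by semicolons, each of 6 numbers parted by spaces: the shift along the tool's x, y, z in m, then the turn, a rotation vector about the tool's x, y, z in rad. A call has 1 to 8 rows; each row is the pose to reach, as a shift and turn from the pose commanded when the call began, along the tool's axes at that moment; what a row does not reach only later rows make up. A row lasts 1/10 s, in which the tool goes at most 50 mm and 8.59 degrees, less where a joint would pass 70% of its speed; a pose out of reach is approached as far as the arm can. A call with a gripper value outside its range is refused whole. OPENING is the gripper's target within -1 to 1 (shut at 1, half-way at 0, fully open at -1), set as the call begins (- or left out, the last holds). The fingers move at their own pace and stop on an object; FORCE is the grip in N (left out, the last holds). Time passes only in rows, so rows that repeat a pose let the fingers close. It gives the time, the measured TCP pose, the force and the opening at its end, in the units of the state.
- bot.get_obs(): the state, without advancing time (a new reading comes with each control period).
- vision.camera(name): name is "scene" or "side" or "wrist"; returns the picture (480x640x3 uint8, red, green, blue); there is no depth.
- vision.get_calibration(name): a dict with "fx", "fy", "cx", "cy" (pixels), "rvec" (rotation vector, rad) and "tvec" (3), from world to camera coordinates, as OpenCV has them. Camera axes: x right, y down, z forward; pixel columns grow to the right and rows downward; lengths in m; the calibration is good to about 2 mm. A picture is of the moment at which its call begins: read the wrist's pose just before it. get_calibration takes no time and is no camera call; for the wrist camera it gives the pose at the moment of the call.
- bot.job_done(): hands the job in, once; it reports no verdict.
The state is a dict: "time": time; "q": joint angles; "qd": joint speeds; "joint_efforts": joint torques, N m; "ee_pos": TCP position; "tcp_rot": TCP orientation; "wrist_force": force on the tool from outside, world axes, zero at the start; "torque": the same for the moment, N m; "opening": finger opening in m.
Only numpy, scipy, OpenCV 4.12 (cv2) and the standard library are available. Lean on these libraries where they do the work, as an engineer would, in place of code of your own. Each camera call takes 0.05 s, during which the arm holds its last target. There are 200 camera calls.

### The job

Weigh all the loose finned heat sinks as one lot on the bench counting scale: slide its red transport lock fully towards the front to its open end stop, press the green power key while the pan is bare, stand the empty weighing tray squarely on the middle of the pan, and press the yellow tare key. Then lay every heat sink inside the tray, and with the whole lot in it press the blue add key and last of all the white print key. Press the keys one at a time, each fully down and let go again, set the tray and the heat sinks down gently, and leave everything else on the bench where it is.

Things in the scene. Friction and masses are not known exactly. Their poses are not given: they have to be found in the camera images.
- scale: bench counting scale, fixed, light grey, 295 deep (x) by 300 wide (y) mm. Origin at the centre of its underside; its front (-x) faces the robot, x and y level. Steel pan over the rear; in front of it a dark key panel 92 mm deep, sloping down 0.17 rad to the front, middle of its surface at (-104, 0, 70) mm. On it, from right (-y) to left: green, yellow, blue, white key, 46 mm apart, then the red lock slide.
- pan_centre (a point): middle of the top surface of the scale's flat steel pan, 200 (x) by 290 (y) mm, no rim, 90 mm above the bench; axes as the scale's
- power_key_top (a point): green power key, first from the right in the row. 28 wide (y) by 30 (x) mm, 10 mm proud of the panel; travels 6 mm square to the panel on a spring (starts to move at 1.5 N, fully down at 5 N, comes back when let go). This point is the middle of its top face, axes as the panel's.
- tare_key_top (a point): yellow tare key, second from the right. 28 wide (y) by 30 (x) mm, 10 mm proud of the panel; travels 6 mm square to the panel on a spring (starts to move at 1.5 N, fully down at 5 N, comes back when let go). This point is the middle of its top face, axes as the panel's.
- add_key_top (a point): blue add-to-total key, third from the right. 28 wide (y) by 30 (x) mm, 10 mm proud of the panel; travels 6 mm square to the panel on a spring (starts to move at 1.5 N, fully down at 5 N, comes back when let go). This point is the middle of its top face, axes as the panel's.
- print_key_top (a point): white print key, fourth from the right. 28 wide (y) by 30 (x) mm, 10 mm proud of the panel; travels 6 mm square to the panel on a spring (starts to move at 1.5 N, fully down at 5 N, comes back when let go). This point is the middle of its top face, axes as the panel's.
- power_key (a joint): travel of the green power key in m: 0 up, 0.006 fully down (it counts as pressed past 0.0045)
- tare_key (a joint): travel of the yellow tare key in m: 0 up, 0.006 fully down (it counts as pressed past 0.0045)
- add_key (a joint): travel of the blue add key in m: 0 up, 0.006 fully down (it counts as pressed past 0.0045)
- print_key (a joint): travel of the white print key in m: 0 up, 0.006 fully down (it counts as pressed past 0.0045)
- lock_top (a point): red ribbed grip of the transport lock, 20 long (x) by 16 wide (y) mm, rising 25 mm above the sloping panel at its left (+y) end, 28 mm or more free on either side in y; this point is the middle of its top, axes as the panel's. It slides along the slope, down towards the front edge (the robot) to unlock, and stays where it is left (about 2 N of friction).
- lock (a joint): position of the transport lock in m: 0 = locked (towards the pan), 0.040 = fully open at the end stop towards the front edge of the scale
- tray: shallow aluminium tray, 180 (its x) by 260 (its y) mm, floor 4 mm, walls 4 mm thick and 22 high, 0.32 kg, same either way round. Fixed arch handle over the middle: black bar 14 mm thick (x), 96 long (along y), 14 high, its top 73 mm above the underside, open below, posts at y = +-40 mm. Origin at the centre of the underside. Starts on the bench at the robot's left, long side roughly ahead.
- sink1: black anodised extruded heat sink, a finned block 84 long (its x) by 38 wide (y) by 42 mm high (z), about 0.17 kg, same both ways round; its long sides are flat outer fins, good to grip across the 38 mm. Origin at the centre of its underside. Two to four of the four listed are there, the rest absent (None from the start).
- sink2: black anodised extruded heat sink, a finned block 84 long (its x) by 38 wide (y) by 42 mm high (z), about 0.17 kg, same both ways round; its long sides are flat outer fins, good to grip across the 38 mm. Origin at the centre of its underside. Two to four of the four listed are there, the rest absent (None from the start).
- sink3: bare aluminium extruded heat sink, a finned block 84 long (its x) by 38 wide (y) by 42 mm high (z), about 0.17 kg, same both ways round; its long sides are flat outer fins, good to grip across the 38 mm. Origin at the centre of its underside. Two to four of the four listed are there, the rest absent (None from the start).
- sink4: bare aluminium extruded heat sink, a finned block 84 long (its x) by 38 wide (y) by 42 mm high (z), about 0.17 kg, same both ways round; its long sides are flat outer fins, good to grip across the 38 mm. Origin at the centre of its underside. Two to four of the four listed are there, the rest absent (None from the start).
- transformer: mains transformer standing among the heat sinks, dark steel core with a copper coil, 50 by 66 by 55 mm high; not part of the lot, leave it. Origin at the centre of its underside.
- capacitor: dark blue can capacitor, 51 mm across, 91 mm high, standing behind on the left; leave it. Origin under its centre.
- meter: orange hand multimeter, 185 by 95 by 40 mm, lying at the back right; leave it. Origin at the centre of its underside.
- driver: screwdriver 200 mm long lying at the near right; leave it. Origin at its middle, underside.
- reel: green solder reel, 52 mm across, 45 mm high, standing near the robot on the left; leave it. Origin under its centre.
- flux: white flux bottle with red cap, 52 mm across, 130 mm high, standing near the robot on the right; leave it. Origin under its centre.
- spanner: spanner 170 mm long lying at the back left; leave it. Origin at its middle, underside.
Mind the look-alikes: they are no part of the job. What is shaped like the sink2 but pink or purple is not meant.

How it is judged (in metres and radians):
On the way, in this order (a step that is already met when the one before it is completed fails the run):
1. transport lock slid fully open (value of joint lock above 0.036 m), for 0.1 s.
2. green power key pressed, pan still bare (value of joint power_key above 0.0045 m and value of joint lock above 0.036 m and distance between tray and pan_centre above 0.1 m), for 0.05 s.
3. empty tray standing squarely on the pan and let go (x of tray in the frame of pan_centre between -0.025 and 0.025 m and y of tray in the frame of pan_centre between -0.03 and 0.03 m and z of tray in the frame of pan_centre between -0.003 and 0.004 m and angle between the x axis of tray and the x axis of scale, either way round below 0.2 rad and angle between tray's own z axis and vertical below 0.06 rad and contact force between the fingers and tray below 0.3 N), for 0.2 s.
4. yellow tare key pressed with the empty tray on the pan (x of tray in the frame of pan_centre between -0.025 and 0.025 m and y of tray in the frame of pan_centre between -0.03 and 0.03 m and z of tray in the frame of pan_centre between -0.003 and 0.004 m and angle between the x axis of tray and the x axis of scale, either way round below 0.2 rad and angle between tray's own z axis and vertical below 0.06 rad and value of joint tare_key above 0.0045 m), for 0.05 s.
5. every heat sink lying in the tray and let go (x of sink1 in the frame of tray between -0.08 and 0.08 m and y of sink1 in the frame of tray between -0.12 and 0.12 m and z of sink1 in the frame of tray between 0 and 0.055 m and x of sink2 in the frame of tray between -0.08 and 0.08 m and y of sink2 in the frame of tray between -0.12 and 0.12 m and z of sink2 in the frame of tray between 0 and 0.055 m and x of sink3 in the frame of tray between -0.08 and 0.08 m and y of sink3 in the frame of tray between -0.12 and 0.12 m and z of sink3 in the frame of tray between 0 and 0.055 m and x of sink4 in the frame of tray between -0.08 and 0.08 m and y of sink4 in the frame of tray between -0.12 and 0.12 m and z of sink4 in the frame of tray between 0 and 0.055 m and x of tray in the frame of pan_centre between -0.025 and 0.025 m and y of tray in the frame of pan_centre between -0.03 and 0.03 m and z of tray in the frame of pan_centre between -0.003 and 0.004 m and angle between the x axis of tray and the x axis of scale, either way round below 0.2 rad and angle between tray's own z axis and vertical below 0.06 rad and contact force between the fingers and sink1 below 0.3 N and contact force between the fingers and sink2 below 0.3 N and contact force between the fingers and sink3 below 0.3 N and contact force between the fingers and sink4 below 0.3 N), for 0.2 s.
6. blue add key pressed with the whole lot in the tray (x of sink1 in the frame of tray between -0.08 and 0.08 m and y of sink1 in the frame of tray between -0.12 and 0.12 m and z of sink1 in the frame of tray between 0 and 0.055 m and x of sink2 in the frame of tray between -0.08 and 0.08 m and y of sink2 in the frame of tray between -0.12 and 0.12 m and z of sink2 in the frame of tray between 0 and 0.055 m and x of sink3 in the frame of tray between -0.08 and 0.08 m and y of sink3 in the frame of tray between -0.12 and 0.12 m and z of sink3 in the frame of tray between 0 and 0.055 m and x of sink4 in the frame of tray between -0.08 and 0.08 m and y of sink4 in the frame of tray between -0.12 and 0.12 m and z of sink4 in the frame of tray between 0 and 0.055 m and x of tray in the frame of pan_centre between -0.025 and 0.025 m and y of tray in the frame of pan_centre between -0.03 and 0.03 m and z of tray in the frame of pan_centre between -0.003 and 0.004 m and angle between the x axis of tray and the x axis of scale, either way round below 0.2 rad and angle between tray's own z axis and vertical below 0.06 rad and value of joint add_key above 0.0045 m), for 0.05 s.
7. white print key pressed with the whole lot in the tray (x of sink1 in the frame of tray between -0.08 and 0.08 m and y of sink1 in the frame of tray between -0.12 and 0.12 m and z of sink1 in the frame of tray between 0 and 0.055 m and x of sink2 in the frame of tray between -0.08 and 0.08 m and y of sink2 in the frame of tray between -0.12 and 0.12 m and z of sink2 in the frame of tray between 0 and 0.055 m and x of sink3 in the frame of tray between -0.08 and 0.08 m and y of sink3 in the frame of tray between -0.12 and 0.12 m and z of sink3 in the frame of tray between 0 and 0.055 m and x of sink4 in the frame of tray between -0.08 and 0.08 m and y of sink4 in the frame of tray between -0.12 and 0.12 m and z of sink4 in the frame of tray between 0 and 0.055 m and x of tray in the frame of pan_centre between -0.025 and 0.025 m and y of tray in the frame of pan_centre between -0.03 and 0.03 m and z of tray in the frame of pan_centre between -0.003 and 0.004 m and angle between the x axis of tray and the x axis of scale, either way round below 0.2 rad and angle between tray's own z axis and vertical below 0.06 rad and value of joint print_key above 0.0045 m), for 0.05 s.
At the end, for the whole second after the job is handed in: The transport lock is within 4 mm of its open end stop, all keys are up, the tray stands on the pan (within 25 mm of its middle fore and aft and 30 mm sideways, square within 0.2 rad, flat), every heat sink that is there lies inside the tray, and all is at rest (value of joint lock above 0.036 m and value of joint each of power_key, tare_key, add_key, print_key below 0.0015 m and x of tray in the frame of pan_centre between -0.025 and 0.025 m and y of tray in the frame of pan_centre between -0.03 and 0.03 m and z of tray in the frame of pan_centre between -0.003 and 0.004 m and angle between the x axis of tray and the x axis of scale, either way round below 0.2 rad and angle between tray's own z axis and vertical below 0.06 rad and x of sink1 in the frame of tray between -0.08 and 0.08 m and y of sink1 in the frame of tray between -0.12 and 0.12 m and z of sink1 in the frame of tray between 0 and 0.055 m and x of sink2 in the frame of tray between -0.08 and 0.08 m and y of sink2 in the frame of tray between -0.12 and 0.12 m and z of sink2 in the frame of tray between 0 and 0.055 m and x of sink3 in the frame of tray between -0.08 and 0.08 m and y of sink3 in the frame of tray between -0.12 and 0.12 m and z of sink3 in the frame of tray between 0 and 0.055 m and x of sink4 in the frame of tray between -0.08 and 0.08 m and y of sink4 in the frame of tray between -0.12 and 0.12 m and z of sink4 in the frame of tray between 0 and 0.055 m and linear speed of each of sink1, sink2, sink3, sink4, tray below 0.02 m/s); the robot touches nothing.
It fails at once if two keys down at once, or a key pressed while the transport lock is still closed ((value of joint each of power_key, tare_key above 0.003 m or value of joint each of power_key, add_key above 0.003 m or value of joint each of power_key, print_key above 0.003 m or value of joint each of tare_key, add_key above 0.003 m or value of joint each of tare_key, print_key above 0.003 m or value of joint each of add_key, print_key above 0.003 m) or (value of joint lock below 0.034 m and value of joint any of power_key, tare_key, add_key, print_key above 0.003 m)).
It fails at once if power key pressed with the tray on the pan (switches the scale off), or tare key pressed with a heat sink in the tray ((value of joint power_key above 0.003 m and distance between tray and pan_centre below 0.06 m) or (value of joint tare_key above 0.003 m and distance between any of sink1, sink2, sink3, sink4 and tray below 0.1 m)).
It fails at once if add or print key pressed with a heat sink still on the bench (value of joint any of add_key, print_key above 0.003 m and distance between any of sink1, sink2, sink3, sink4 and tray above 0.16 m).
It fails at once if the tray dropped on to the scale, or a heat sink into the tray, from more than about 3 cm ((linear speed of tray above 0.6 m/s and horizontal distance between tray and pan_centre below 0.15 m and contact force between the fingers and tray below 0.3 N) or (linear speed of sink1 above 0.6 m/s and horizontal distance between sink1 and tray below 0.15 m and z of sink1 in the frame of tray above 0.012 m and contact force between the fingers and sink1 below 0.3 N) or (linear speed of sink2 above 0.6 m/s and horizontal distance between sink2 and tray below 0.15 m and z of sink2 in the frame of tray above 0.012 m and contact force between the fingers and sink2 below 0.3 N) or (linear speed of sink3 above 0.6 m/s and horizontal distance between sink3 and tray below 0.15 m and z of sink3 in the frame of tray above 0.012 m and contact force between the fingers and sink3 below 0.3 N) or (linear speed of sink4 above 0.6 m/s and horizontal distance between sink4 and tray below 0.15 m and z of sink4 in the frame of tray above 0.012 m and contact force between the fingers and sink4 below 0.3 N)).
It fails at once if something else on the bench disturbed (distance of transformer from where it was at the start of the episode above 0.06 m or distance of any of capacitor, meter, driver, reel, flux, spanner from where it was at the start of the episode above 0.04 m).
Of sink1, sink2, sink3, sink4 only 2 to 4 are there at a start; the rules pass over those that are not, and their reading is None.
At some moment in a run one of sink1, sink2, sink3, sink4 may be knocked a few centimetres aside while the robot is not near it.
It also fails if it takes over 208 s, if anything falls off the work surface, if the arm or the gripper's body presses on something with over 40 N, if the wrist force passes 120 N, or if a joint passes its speed limit or range.

## Working session

There is one attempt and no reset: what is moved stays moved. The work goes in short steps, Python scripts to look and compute and a shell command to move; the robot and the scene stay as the last step left them, time stands still between calls to the robot, and variables do not carry over. Pictures are saved under pics/ and viewed, about 12 in all and at most 16, crops included, and the job is handed in when it is done.

```bash
mkdir -p pics; ls; python3 - <<'E'
from workcell import bot, vision
import cv2
print(bot.get_obs())
for n in ("scene","side"):
    cv2.imwrite(f"pics/{n}0.png",vision.camera(n)[:,:,::-1]); print(vision.get_calibration(n))
print(vision.get_calibration("wrist"))
E
```

```text
pics
{'time': 0.0, 'q': array([-6.44001237e+01,  5.01300064e+00,  1.00366878e+01,  9.51016170e+01,
       -1.37998522e-03,  8.99998133e+01]), 'qd': array([-0.04166036,  0.00546865, -0.06509951,  0.0409375 ,  0.05262022,
       -0.14196743]), 'joint_efforts': array([-1.45513523e-04, -5.20381308e+01,  4.64808047e+01,  1.61599758e-02,
       -2.91607898e-05,  1.10323919e-05]), 'ee_pos': array([ 0.23754768, -0.49581828,  0.24158485]), 'tcp_rot': array([-9.00013797e+01,  7.79298394e-02, -6.43999370e+01]), 'wrist_force': array([0.44594063, 0.08276517, 0.62767566]), 'torque': array([ 0.03075755, -0.01380062,  0.00601523]), 'opening': 0.08549978010507348}
{'fx': 585.8202218421513, 'fy': 585.8202218421513, 'cx': 313.4442384218431, 'cy': 239.5187629078773, 'rvec': array([ 1.65747481,  2.10449313, -0.64852803]), 'tvec': array([ 0.17969469, -0.34148467,  1.66625835])}
{'fx': 532.1279768705317, 'fy': 532.1279768705317, 'cx': 326.1820490758295, 'cy': 241.54332482935308, 'rvec': array([ 0.68103602, -2.66753957,  1.08697885]), 'tvec': array([0.42303991, 0.2711681 , 1.20408878])}
{'fx': 361.009186162424, 'fy': 361.009186162424, 'cx': 319.96010733392177, 'cy': 239.7398480176164, 'rvec': array([-2.44720455,  1.54025333,  0.22281463]), 'tvec': array([-0.55043424, -0.03653423,  0.37893714])}
```

View pics/scene0.png

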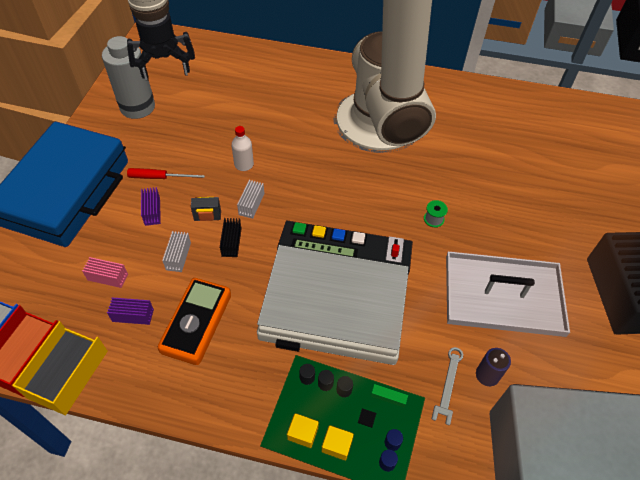

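View pics/side0.png

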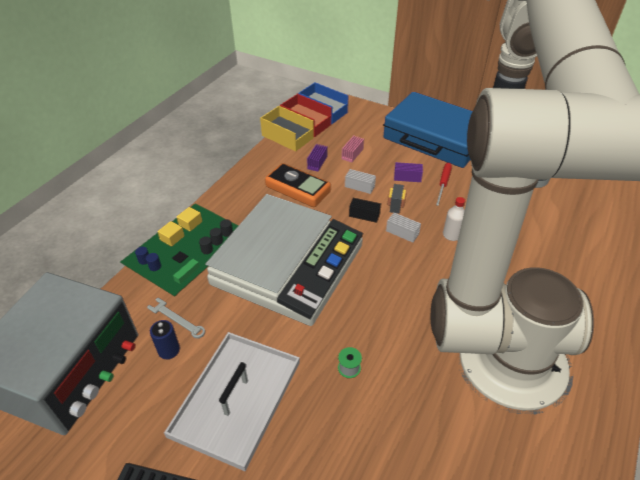

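The scene holds three real heat sinks: black (231,237), silver (176,250) and silver (251,198). The purple and pink ones are decoys. The scale panel is at (345,245), with the tray at (507,292). The side view agrees. I'll enlarge both.

```bash
python3 - <<'E'
import cv2
def crop(n,x,y,w,h,s,o):
    im=cv2.imread(f"pics/{n}0.png")[y:y+h,x:x+w]
    im=cv2.resize(im,None,fx=s,fy=s,interpolation=cv2.INTER_CUBIC)
    for i in range(0,w,20): cv2.line(im,(i*s,0),(i*s,6 if i%100 else 14),(0,0,255),1); cv2.putText(im,str(x+i),(i*s,18),0,.35,(0,255,255),1)
    for i in range(0,h,20): cv2.line(im,(0,i*s),(6,i*s),(0,0,255),1); cv2.putText(im,str(y+i),(8,i*s+4),0,.35,(0,255,255),1)
    cv2.imwrite(f"pics/{o}.png",im)
crop("scene",155,175,265,190,3,"sc_a"); crop("side",205,155,235,180,3,"si_a")
E
```

```text
(no output)
```

View pics/sc_a.png

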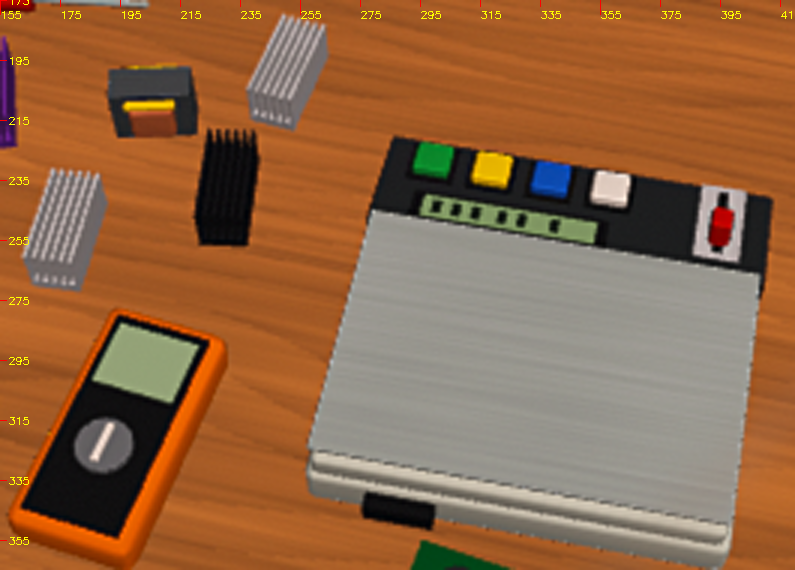

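View pics/si_a.png

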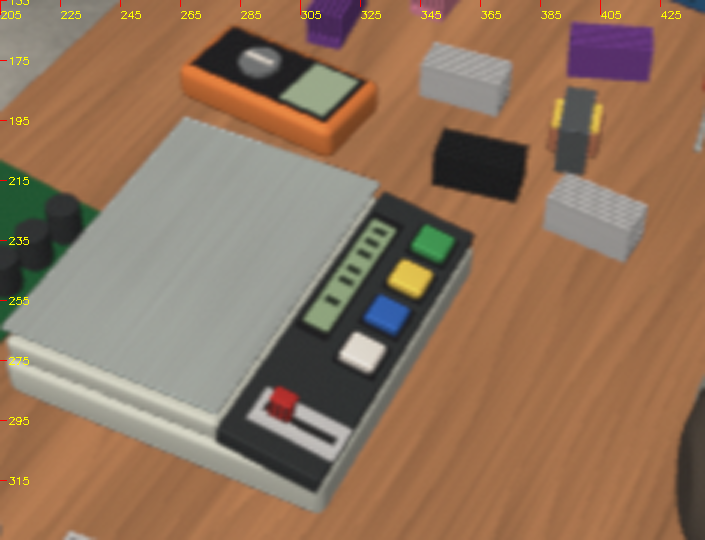

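Scene crop: the green key top is at (299.7,227.7), white at (358.7,237.3), and the pan corners and lock are clear. The side crop shows the same points. Next I'll triangulate and fit.

```bash
cat > h.py <<'E'
import numpy as np, cv2
from scipy.optimize import least_squares
from scipy.spatial.transform import Rotation as R
from workcell import bot, vision
def P(c): 
    K=np.array([[c['fx'],0,c['cx']],[0,c['fy'],c['cy']],[0,0,1]]); return K@np.c_[cv2.Rodrigues(c['rvec'])[0],c['tvec']]
def proj(c,X):
    h=P(c)@np.r_[np.atleast_2d(X).T,np.ones((1,len(np.atleast_2d(X))))]; return (h[:2]/h[2]).T
def tri(c1,p1,c2,p2):
    h=cv2.triangulatePoints(P(c1),P(c2),np.array(p1,float).T.reshape(2,-1),np.array(p2,float).T.reshape(2,-1)); return (h[:3]/h[3]).T
def onz(c,p,z):
    Rm=cv2.Rodrigues(c['rvec'])[0]; o=-Rm.T@c['tvec']; d=Rm.T@np.array([(p[0]-c['cx'])/c['fx'],(p[1]-c['cy'])/c['fy'],1]); return o+d*(z-o[2])/d[2]
def place(p,L): # p=x,y,yaw ; L local pts
    c,s=np.cos(p[2]),np.sin(p[2]); L=np.atleast_2d(L); return np.c_[p[0]+c*L[:,0]-s*L[:,1],p[1]+s*L[:,0]+c*L[:,1],L[:,2]]
E
python3 - <<'E'
from h import *
np.set_printoptions(precision=4,suppress=True)
S=vision.get_calibration("scene");D=vision.get_calibration("side")
s=[(299.7,227.7),(319.3,230.7),(338.7,233.7),(358.7,237.3),(279.7,245.3),(409,265.7),(259,325),(397.3,350)]
d=[(349.3,236),(341.7,247.7),(334,259.3),(325.7,272.3),(331,215.7),(276.7,294.3),(267.3,194.7),(206.7,264.3)]
X=tri(S,s,D,d);print(X)
a=.17
kc=np.array([-.104,0,.070])+.010*np.array([-np.sin(a),0,np.cos(a)])
print("key spacing",np.linalg.norm(np.diff(X[:4],axis=0),axis=1))
u=X[3]-X[0];print("yaw from keys",np.degrees(np.arctan2(-u[0],u[1])))
px0=X[4:].mean(0);print("pan centre",px0, "sizes",np.linalg.norm(X[5]-X[4]),np.linalg.norm(X[6]-X[4]))
u=X[5]-X[4]+X[7]-X[6];print("yaw pan",np.degrees(np.arctan2(-u[0],u[1])))
print("sink nearS, black", tri(S,[(251.7,194.7),(231,233.3),(176.5,249)],D,[(403.7,222.7),(365.5,206.5),(361.5,177)]))
ts=[(449,253),(565,262),(567,333),(447,322),(491,280),(534,282)]
td=[(298,357),(243,466),(167,436),(230,334),(243,366),(224,400)]
print("tray",tri(S,ts,D,td))
print("lock",tri(S,[(395.5,248)],D,[(299.7,286.7)]))
E
```

```text
[[ 0.4743 -0.1074  0.0762]
 [ 0.4721 -0.0613  0.0764]
 [ 0.4703 -0.0162  0.0773]
 [ 0.4684  0.0302  0.0762]
 [ 0.5435 -0.1359  0.0931]
 [ 0.5283  0.1528  0.0913]
 [ 0.7398 -0.1277  0.089 ]
 [ 0.7283  0.1562  0.0883]]
key spacing [0.0462 0.0452 0.0464]
yaw from keys 2.422139173934279
pan centre [0.635  0.0114 0.0904] sizes 0.28905742516636707 0.19645892428342177
yaw pan 2.6706893569327503
sink nearS, black [[ 0.3809 -0.2536  0.0433]
 [ 0.5027 -0.2679  0.0391]
 [ 0.5721 -0.3798  0.037 ]]
tray [[0.4252 0.2409 0.0261]
 [0.3932 0.5016 0.0377]
 [0.566  0.5153 0.0136]
 [0.6    0.2567 0.0126]
 [0.5023 0.334  0.0636]
 [0.4893 0.4221 0.0724]]
lock [[0.4918 0.1151 0.0975]]
```

```bash
cat > go.py <<'E'
import sys; from h import *
# shift and turn (tool axes) from the current to the wanted pose x y z yaw
o=bot.get_obs(); x,y,z,w=map(float,sys.argv[1:5])
Rc=R.from_euler('xyz',o['tcp_rot'],degrees=True); Rt=R.from_euler('xyz',[-90,0,w],degrees=True)
print("t",round(o['time'],2),"q",o['q'].round(0),"shift",Rc.inv().apply(np.array([x,y,z])-o['ee_pos']).round(4),"turn",(Rc.inv()*Rt).as_rotvec().round(4),"F",o['wrist_force'].round(1),"open",round(o['opening'],4))
E
python3 go.py 0.36 -0.2 0.24 -87.5
```

```text
t 0.1 q [-64.   5.  10.  95.   0.  90.] shift [-0.2139  0.0019  0.2383] turn [ 2.000e-04  4.031e-01 -1.200e-03] F [-0.3 -0.3  0.3] open 0.0853
```

```bash
python3 -m crank '-0.214 0 0.238 0 0.403 0;-0.214 0 0.238 0 0.403 0;-0.214 0 0.238 0 0.403 0;-0.214 0 0.238 0 0.403 0;-0.214 0 0.238 0 0.403 0;-0.214 0 0.238 0 0.403 0;-0.214 0 0.238 0 0.403 0;-0.214 0 0.238 0 0.403 0' 0.29 20; python3 go.py 0.491 0.115 0.16 -87.5
```

```text
time: 0.9
ee_pos: [0.3605, -0.1978, 0.2423]
tcp_rot: [-90.0, 0.0, -87.3]
wrist_force: [0.4, -0.9, -0.6]
opening: 0.0305
t 0.9 q [-29. -14.  -8.  96.   0. 148.] shift [-0.3062  0.0824  0.1452] turn [-0.0003  0.0041 -0.0003] F [ 0.4 -0.9 -0.6] open 0.0305
```

```bash
python3 -m crank '0 0 0 0 -1.2 0;0 0 0 0 -1.2 0;0 0 0 0 -1.2 0;0 0 0 0 -1.2 0;0 0 0 0 -1.2 0;0 0 0 0 -1.2 0;0 0 0 0 -1.2 0;0 0 0 0 -1.2 0' >/dev/null;  python3 -m crank '0 0 0 0 -1.2 0;0 0 0 0 -1.2 0;0 0 0 0 -1.2 0;0 0 0 0 -1.2 0;0 0 0 0 -1.2 0;0 0 0 0 -1.2 0;0 0 0 0 -1.2 0;0 0 0 0 -1.2 0';python3 go.py 0.491 0.115 0.16 92.5
```

```text
time: 2.5
ee_pos: [0.3595, -0.2009, 0.242]
tcp_rot: [-90.0, 0.0, 50.3]
wrist_force: [-0.2, 0.6, 0.8]
opening: 0.03
t 2.5 q [-29. -14.  -8.  96.  -0.  10.] shift [0.3271 0.082  0.1004] turn [-7.000e-04 -7.361e-01 -0.000e+00] F [-0.2  0.6  0.8] open 0.03
```

```bash
python3 -m crank '0.327 0.082 0.1 0 -0.736 0;0.327 0.082 0.1 0 -0.736 0;0.327 0.082 0.1 0 -0.736 0;0.327 0.082 0.1 0 -0.736 0;0.327 0.082 0.1 0 -0.736 0;0.327 0.082 0.1 0 -0.736 0;0.327 0.082 0.1 0 -0.736 0;0.327 0.082 0.1 0 -0.736 0' ; python3 -m crank '0 0 0 0 0 0;0 0 0 0 0 0';python3 go.py 0.491 0.115 0.094 92.5; python3 - <<'E'
from h import *
np.set_printoptions(precision=4,suppress=True)
W=vision.get_calibration("wrist"); o=bot.get_obs()
im=vision.camera("wrist"); cv2.imwrite("pics/w1.png",im[:,:,::-1])
print(proj(W,[[.4743,-.1074,.0762],[.4684,.0302,.0762],[.4918,.1151,.0975]]))
E
```

```text
time: 3.3
ee_pos: [0.4939, 0.1179, 0.1575]
tcp_rot: [-89.8, -0.0, 92.4]
wrist_force: [-1.0, -1.8, -0.3]
opening: 0.0301
time: 3.5
ee_pos: [0.4932, 0.1135, 0.1604]
tcp_rot: [-90.0, 0.0, 92.1]
wrist_force: [0.4, -0.0, -0.0]
opening: 0.0306
t 3.5 q [13. -2. -6. 86. -0. 11.] shift [0.0016 0.0664 0.0021] turn [-0.0003 -0.0063 -0.0004] F [ 0.4 -0.  -0. ] open 0.0306
[[-40.518  208.666 ]
 [185.5613 207.5527]
 [323.8951 260.6611]]
```

View pics/w1.png

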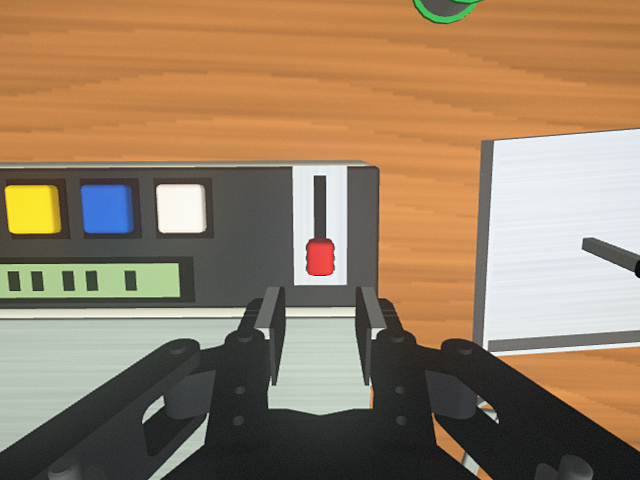

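The wrist view shows the red lock grip at (320,258) against a prediction of (324,261), and the white key at (182,208) against (186,208). So the scale's y is about 2 mm less than I had. I'll descend and grip the lock.

```bash
python3 -m crank '0 0.03 0.002 0 -0.006 0;0 0.05 0.002 0 -0.006 0;0 0.06 0.002 0 -0.006 0;0 0.066 0.002 0 -0.006 0;0 0.066 0.002 0 -0.006 0' ; python3 -m crank '0 0 0 0 0 0;0 0 0 0 0 0;0 0 0 0 0 0;0 0 0 0 0 0' 1 25;python3 go.py 0.452 0.1145 0.0875 92.5
```

```text
time: 4.05
ee_pos: [0.4913, 0.114, 0.0945]
tcp_rot: [-90.0, 0.0, 92.5]
wrist_force: [-0.3, -0.8, 0.3]
opening: 0.0304
time: 4.45
ee_pos: [0.4918, 0.1136, 0.0955]
tcp_rot: [-90.1, 0.1, 92.5]
wrist_force: [-0.8, -7.5, 2.3]
opening: 0.015
t 4.45 q [ 13.  -2. -13.  79.  -0.  11.] shift [0.0027 0.008  0.0397] turn [ 0.0015 -0.0002 -0.0021] F [-0.8 -7.5  2.3] open 0.015
```

```bash
python3 -m crank '0 0.0012 0.007 0 0 0;0 0.0024 0.014 0 0 0;0 0.0036 0.021 0 0 0;0 0.0048 0.028 0 0 0;0 0.006 0.035 0 0 0;0 0.0068 0.040 0 0 0;0 0.0072 0.042 0 0 0;0 0.0072 0.042 0 0 0' ; python3 go.py 0.452 0.1145 0.0875 92.5
```

```text
time: 5.25
ee_pos: [0.4546, 0.112, 0.0893]
tcp_rot: [-90.7, 0.1, 92.5]
wrist_force: [24.9, -7.1, -9.4]
opening: 0.0149
t 5.25 q [ 14.  -7. -19.  78.  -0.  12.] shift [0.0026 0.0018 0.0025] turn [ 0.0124 -0.0008 -0.0023] F [24.9 -7.1 -9.4] open 0.0149
```

```bash
python3 -m crank '0 0.0004 0.002 0 0 0;0 0.0004 0.002 0 0 0;0 0.0006 0.003 0 0 0;0 0.0006 0.003 0 0 0'; python3 -m crank '0 0 -0.004 0 0 0;0 0 -0.004 0 0 0;0 0 -0.004 0 0 0;0 0 -0.004 0 0 0' 0.3;  python3 -m crank '0 -0.03 0 0 0 0;0 -0.06 0 0 0 0;0 -0.06 0 0 0 0;0 -0.06 0 0 0 0' 1;  python3 go.py 0.474 -0.1096 0.13 92.5;  python3 - <<'E'
from h import *
im=vision.camera("wrist"); cv2.imwrite("pics/w2.png",im[:,:,::-1])
E
```

```text
time: 5.65
ee_pos: [0.454, 0.112, 0.0893]
tcp_rot: [-91.0, 0.1, 92.4]
wrist_force: [36.4, -7.2, -12.2]
opening: 0.0151
time: 6.05
ee_pos: [0.4501, 0.1129, 0.0867]
tcp_rot: [-90.0, -0.0, 92.5]
wrist_force: [-0.5, 0.6, 0.6]
opening: 0.0302
time: 6.45
ee_pos: [0.4505, 0.1129, 0.1469]
tcp_rot: [-90.1, -0.0, 92.5]
wrist_force: [0.1, 0.1, -0.3]
opening: 0.0
t 6.45 q [ 14.  -8. -13.  85.   0.  12.] shift [-0.2233  0.0169 -0.0136] turn [0.0011 0.0008 0.0003] F [ 0.1  0.1 -0.3] open 0.0
```

View pics/w2.png

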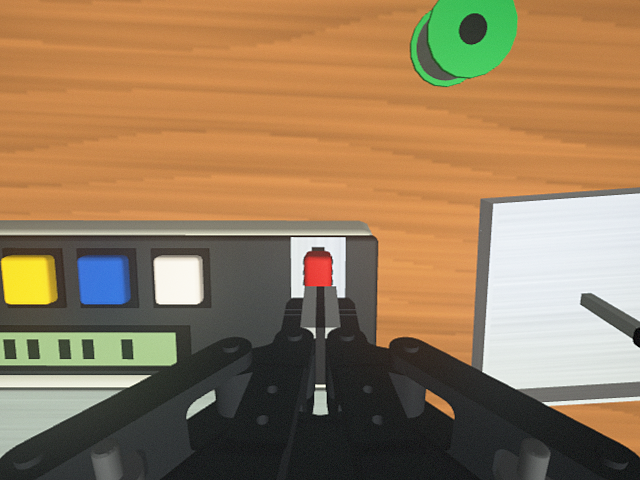

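The lock now sits at the front end of its slot at (318,270), and it met a firm stop at 36 N. Next is the power key.

```bash
python3 -m crank '-0.223 0.017 -0.014 0 0 0;-0.223 0.017 -0.014 0 0 0;-0.223 0.017 -0.014 0 0 0;-0.223 0.017 -0.014 0 0 0;-0.223 0.017 -0.014 0 0 0;-0.223 0.017 -0.014 0 0 0;-0.223 0.017 -0.014 0 0 0' >/dev/null; python3 -m crank '0 0.02 0 0 0 0;0 0.035 0 0 0 0;0 0.037 0 0 0 0;0 0.039 0 0 0 0';  python3 -m crank '0 0.001 0 0 0 0;0 0.002 0 0 0 0;0 0.002 0 0 0 0'; python3 -m crank '0 0.001 0 0 0 0;0 0.002 0 0 0 0;0 0.002 0 0 0 0';python3 go.py 0.474 -0.1096 0.13 92.5
```

```text
time: 7.6
ee_pos: [0.4739, -0.1086, 0.0902]
tcp_rot: [-90.0, -0.0, 92.6]
wrist_force: [0.2, 0.9, 0.0]
opening: -0.0001
time: 7.9
ee_pos: [0.4745, -0.1094, 0.089]
tcp_rot: [-90.0, 0.0, 92.5]
wrist_force: [-0.4, -0.2, 0.6]
opening: 0.0
time: 8.2
ee_pos: [0.4745, -0.1095, 0.0868]
tcp_rot: [-90.1, 0.0, 92.5]
wrist_force: [2.0, 0.4, 2.1]
opening: 0.0001
t 8.2 q [-13.  -4. -16.  78.   0. -16.] shift [-0.0001 -0.0432  0.0005] turn [ 0.001   0.0006 -0.0002] F [2.  0.4 2.1] open 0.0001
```

Contact is at TCP z of about 0.0875. I'll press further in 2 mm steps.

```bash
for i in 1; do python3 -m crank '0 0.001 0 0 0 0;0 0.002 0 0 0 0;0 0.002 0 0 0 0'; python3 -m crank '0 0.001 0 0 0 0;0 0.002 0 0 0 0;0 0.002 0 0 0 0'; python3 -m crank '0 0.001 0 0 0 0;0 0.002 0 0 0 0;0 0.002 0 0 0 0'; done
```

```text
time: 8.5
ee_pos: [0.4744, -0.1095, 0.0846]
tcp_rot: [-90.0, 0.0, 92.5]
wrist_force: [2.1, 0.5, 4.5]
opening: 0.0005
time: 8.8
ee_pos: [0.4745, -0.1095, 0.0827]
tcp_rot: [-90.0, 0.0, 92.5]
wrist_force: [3.6, 0.4, 5.5]
opening: 0.0
time: 9.1
ee_pos: [0.4747, -0.1095, 0.0822]
tcp_rot: [-90.1, 0.0, 92.5]
wrist_force: [-1.3, 0.8, 17.2]
opening: -0.0001
```

The power key is bottomed at 17 N. I'll release it and go to the tray.

```bash
python3 -m crank '0 -0.02 0 0 0 0;0 -0.06 0 0 0 0;0 -0.1 0 0 0 0;0 -0.12 0 0 0 0'; python3 -m crank '0.25 0 0 0 0.7 0;0.25 0 0 0 0.7 0;0.25 0 0 0 0.7 0;0.25 0 0 0 0.7 0;0.25 0 0 0 0.7 0;0.25 0 0 0 0.7 0;0.25 0 0 0 0.7 0;0.25 0 0 0 0.7 0' -0.3;python3 go.py 0.496 0.376 0.20 7.5
```

```text
time: 9.5
ee_pos: [0.4741, -0.1095, 0.203]
tcp_rot: [-90.1, 0.0, 92.5]
wrist_force: [0.3, -0.0, -0.7]
opening: -0.0004
time: 10.3
ee_pos: [0.4624, 0.1406, 0.1996]
tcp_rot: [-89.9, 0.1, 52.6]
wrist_force: [0.1, -0.6, -0.3]
opening: 0.0554
t 10.3 q [17. -5. -4. 90. -0. 54.] shift [ 0.2073 -0.0007  0.1164] turn [-2.000e-04  7.865e-01 -2.400e-03] F [ 0.1 -0.6 -0.3] open 0.0554
```

```bash
python3 -m crank '0.207 0 0.116 0 0.7865 0;0.207 0 0.116 0 0.7865 0;0.207 0 0.116 0 0.7865 0;0.207 0 0.116 0 0.7865 0;0.207 0 0.116 0 0.7865 0;0.207 0 0.116 0 0.7865 0;0.207 0 0.116 0 0.7865 0;0.207 0 0.116 0 0.7865 0';python3 -m crank '0 0 0 0 0 0;0 0 0 0 0 0'; python3 go.py 0.496 0.376 0.20 7.5;  python3 - <<'E'
from h import *
np.set_printoptions(precision=1,suppress=True)
W=vision.get_calibration("wrist")
im=vision.camera("wrist"); cv2.imwrite("pics/w3.png",im[:,:,::-1])
t=(.496,.376,np.radians(7.5))
print(proj(W,place(t,[[.007,.048,.073],[.007,-.048,.073],[-.007,.048,.073],[-.007,-.048,.073],[-.09,-.13,.022],[-.09,.13,.022],[.09,-.13,.022],[.09,.13,.022]])))
E
```

```text
time: 11.1
ee_pos: [0.4978, 0.3737, 0.2003]
tcp_rot: [-90.0, 0.0, 7.4]
wrist_force: [-0.2, -0.2, 1.5]
opening: 0.0554
time: 11.3
ee_pos: [0.4977, 0.374, 0.201]
tcp_rot: [-90.0, -0.0, 7.3]
wrist_force: [-0.4, -0.1, -0.3]
opening: 0.0556
t 11.3 q [ 37.  14.  16.  92.  -0. 120.] shift [-0.0015  0.001   0.0022] turn [-0.0003 -0.0028  0.0006] F [-0.4 -0.1 -0.3] open 0.0556
[[326.6 164.4]
 [326.3 289.4]
 [306.8 164.4]
 [308.4 289.4]
 [226.4 345. ]
 [201.1  52. ]
 [409.7 344.6]
 [432.4  51.5]]
```

View pics/w3.png

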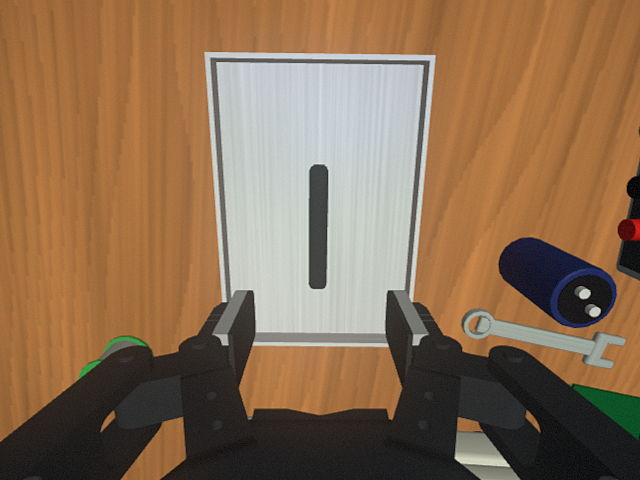

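The bar is at x 309–328, y 164–289, within 2 px of the prediction. I'll grasp it and then lift slightly.

```bash
python3 -m crank '0 0.05 0.002 0 0 0;0 0.1 0.002 0 0 0;0 0.13 0.002 0 0 0;0 0.141 0.002 0 0 0;0 0.141 0.002 0 0 0;0 0.141 0.002 0 0 0'; python3 -m crank '0 0 0 0 0 0;0 0 0 0 0 0;0 0 0 0 0 0;0 0 0 0 0 0;0 0 0 0 0 0;0 0 0 0 0 0' 1 60; python3 -m crank '0 -0.02 0 0 0 0;0 -0.05 0 0 0 0;0 -0.08 0 0 0 0;0 -0.11 0 0 0 0;0 -0.12 0 0 0 0;0 -0.12 0 0 0 0';python3 go.py 0.635 0.0092 0.20 2.5
```

```text
time: 11.95
ee_pos: [0.498, 0.3776, 0.0617]
tcp_rot: [-89.9, -0.1, 7.4]
wrist_force: [1.7, 0.1, 0.5]
opening: 0.0556
time: 12.55
ee_pos: [0.4975, 0.3775, 0.0609]
tcp_rot: [-89.9, -0.1, 7.4]
wrist_force: [-0.8, 0.2, 5.5]
opening: 0.0132
time: 13.15
ee_pos: [0.4977, 0.3775, 0.1806]
tcp_rot: [-89.9, -0.1, 7.4]
wrist_force: [0.5, 0.8, -4.6]
opening: 0.0128
t 13.15 q [ 37.  14.  14.  89.  -0. 120.] shift [ 0.089  -0.0197 -0.3829] turn [-0.0012  0.0849  0.0019] F [ 0.5  0.8 -4.6] open 0.0128
```

```bash
python3 -m crank '0.01 -0.02 -0.04 0 0.02 0;0.02 -0.02 -0.08 0 0.04 0;0.03 -0.02 -0.12 0 0.06 0;0.04 -0.02 -0.16 0 0.085 0;0.05 -0.02 -0.2 0 0.085 0;0.06 -0.02 -0.24 0 0.085 0;0.07 -0.02 -0.28 0 0.085 0;0.075 -0.02 -0.31 0 0.085 0'; python3 -m crank '0 0 -0.02 0 0 0;0 0 -0.04 0 0 0;0 0 -0.06 0 0 0;0 0 -0.06 0 0 0';python3 go.py 0.635 0.0107 0.157 2.5
```

```text
time: 13.95
ee_pos: [0.6114, 0.0769, 0.1967]
tcp_rot: [-90.0, 0.2, 2.4]
wrist_force: [-0.1, 0.7, -3.2]
opening: 0.0126
time: 14.35
ee_pos: [0.6134, 0.0171, 0.1969]
tcp_rot: [-90.0, 0.2, 2.4]
wrist_force: [-0.3, -0.8, -3.7]
opening: 0.013
t 14.35 q [ 2. 13. 14. 91. -0. 89.] shift [ 0.0215  0.0398 -0.0073] turn [ 0.0006 -0.0025 -0.0033] F [-0.3 -0.8 -3.7] open 0.013
```

```bash
python3 - <<'E'
from h import *
np.set_printoptions(precision=1,suppress=True)
a=vision.camera("scene")[160:400,200:500];b=vision.camera("side")[150:350,180:440]
cv2.imwrite("pics/v4.png",np.vstack([cv2.resize(a,(600,480))[:330],cv2.resize(b,(600,461))[50:320]])[:,:,::-1])
E
python3 go.py 0.635 0.0107 0.157 2.5
```

```text
t 14.45 q [ 2. 13. 15. 91.  0. 89.] shift [ 0.0214  0.0404 -0.0093] turn [-0.0003 -0.0011 -0.0028] F [ 0.2  0.1 -3.2] open 0.013
```

View pics/v4.png

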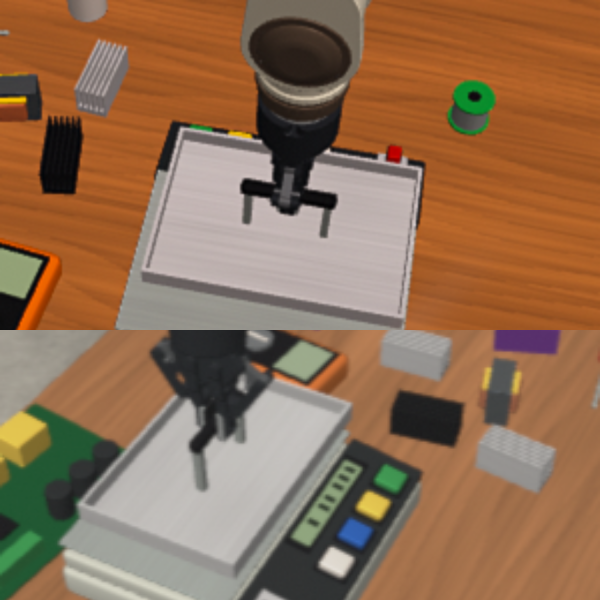

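The tray hangs level over the pan and the lock is still at the front. I'll lower it gently.

```bash
python3 -m crank '0.015 0.01 -0.006 0 0 0.003;0.0215 0.02 -0.009 0 0 0.003;0.0215 0.03 -0.009 0 0 0.003;0.0215 0.038 -0.009 0 0 0.003;0.0215 0.041 -0.009 0 0 0.003;0.0215 0.043 -0.009 0 0 0.003;0.0215 0.044 -0.009 0 0 0.003;0.0215 0.045 -0.009 0 0 0.003'; python3 -m crank '0 0.001 0 0 0 0;0 0.001 0 0 0 0'; python3 -m crank '0 0.001 0 0 0 0;0 0.001 0 0 0 0';python3 go.py 0.635 0.0107 0.151 2.5
```

```text
time: 15.25
ee_pos: [0.6358, 0.0114, 0.155]
tcp_rot: [-90.0, 0.1, 2.5]
wrist_force: [-0.0, 0.6, -3.2]
opening: 0.0132
time: 15.45
ee_pos: [0.6358, 0.0113, 0.1536]
tcp_rot: [-90.0, 0.2, 2.5]
wrist_force: [0.0, -0.8, -4.2]
opening: 0.0127
time: 15.65
ee_pos: [0.6357, 0.0113, 0.1524]
tcp_rot: [-90.0, 0.2, 2.5]
wrist_force: [1.1, -0.1, -4.1]
opening: 0.013
t 15.65 q [ 1. 16. 13. 87. -0. 89.] shift [-0.0008  0.0014 -0.0005] turn [-0.     -0.0002 -0.003 ] F [ 1.1 -0.1 -4.1] open 0.013
```

```bash
python3 -m crank '0 0.001 0 0 0 0;0 0.001 0 0 0 0'; python3 -m crank '0 0.001 0 0 0 0;0 0.001 0 0 0 0'; python3 -m crank '0 0.001 0 0 0 0;0 0.001 0 0 0 0'
```

```text
time: 15.85
ee_pos: [0.6357, 0.0113, 0.1513]
tcp_rot: [-90.0, 0.2, 2.5]
wrist_force: [-0.2, -0.8, -3.6]
opening: 0.0131
time: 16.05
ee_pos: [0.6358, 0.0113, 0.1509]
tcp_rot: [-90.0, 0.1, 2.5]
wrist_force: [-1.2, 0.2, -0.4]
opening: 0.013
time: 16.25
ee_pos: [0.6358, 0.0113, 0.1509]
tcp_rot: [-90.0, 0.1, 2.5]
wrist_force: [-3.5, -0.4, 6.6]
opening: 0.0128
```

The tray is standing on the pan. I'll release, lift off, close the gripper and move over the tare key.

```bash
python3 -m crank '0 0 0 0 0 0;0 0 0 0 0 0;0 0 0 0 0 0;0 0 0 0 0 0' 0; python3 -m crank '0 -0.03 0 0 0 0;0 -0.06 0 0 0 0;0 -0.06 0 0 0 0';python3 - <<'E'
from h import *
np.set_printoptions(precision=1,suppress=True)
W=vision.get_calibration("wrist")
im=vision.camera("wrist"); cv2.imwrite("pics/w5.png",im[:,:,::-1])
E
python3 go.py 0.472 -0.0634 0.21 2.5
```

```text
time: 16.65
ee_pos: [0.6358, 0.0113, 0.1493]
tcp_rot: [-90.0, 0.2, 2.5]
wrist_force: [0.4, -0.5, -0.3]
opening: 0.0424
time: 16.95
ee_pos: [0.6372, 0.0113, 0.214]
tcp_rot: [-90.0, -0.2, 2.5]
wrist_force: [-0.2, 0.2, 0.1]
opening: 0.0426
t 17.0 q [ 1. 17. 20. 93. -0. 89.] shift [-0.1679  0.0015 -0.0675] turn [ 0.0001 -0.0002  0.0008] F [0.1 0.7 0.2] open 0.0426
```

```bash
python3 -m crank '-0.04 0 -0.016 0 0 0;-0.08 0 -0.032 0 0 0;-0.12 0 -0.048 0 0 0;-0.16 0.0 -0.064 0 0 0;-0.168 0.04 -0.0675 0 0 0;-0.168 0.08 -0.0675 0 0 0;-0.168 0.1 -0.0675 0 0 0;-0.168 0.1 -0.0675 0 0 0' 1; python3 go.py 0.472 -0.0634 0.09 2.5
```

```text
time: 17.8
ee_pos: [0.4684, -0.0632, 0.1062]
tcp_rot: [-89.9, 0.5, 2.5]
wrist_force: [-0.7, -0.1, 1.0]
opening: 0.0004
t 17.8 q [ -8.  -6. -15.  81.  -0.  80.] shift [ 0.0037  0.0161 -0.0003] turn [-0.0011 -0.0004 -0.0089] F [-0.7 -0.1  1. ] open 0.0004
```

View pics/w5.png

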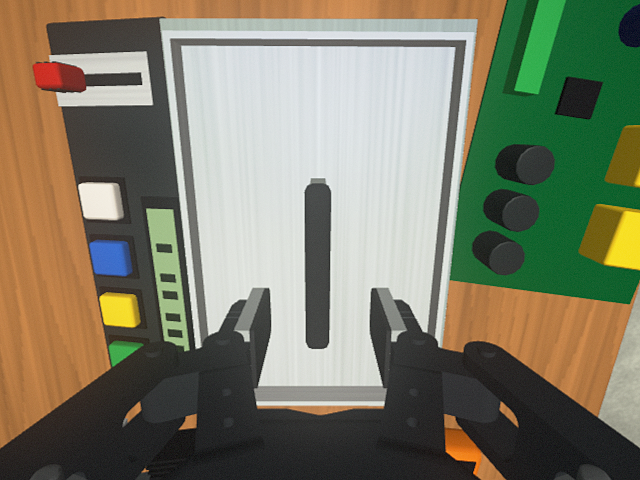

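The tray stands square on the pan, with the far-side margins at (478,25) visible. Now the tare key.

```bash
python3 -m crank '0 0.01 0 0 0 0;0 0.018 0 0 0 0;0 0.02 0 0 0 0;0 0.02 0 0 0 0'; python3 -m crank '0 0.002 0 0 0 0;0 0.003 0 0 0 0;0 0.004 0 0 0 0;0 0.004 0 0 0 0'; python3 -m crank '0 0.001 0 0 0 0;0 0.002 0 0 0 0;0 0.002 0 0 0 0';
```

```text
time: 18.2
ee_pos: [0.4708, -0.0634, 0.0901]
tcp_rot: [-90.0, 0.2, 2.5]
wrist_force: [0.2, 0.6, 0.9]
opening: 0.0
time: 18.6
ee_pos: [0.471, -0.0635, 0.0863]
tcp_rot: [-90.0, 0.1, 2.5]
wrist_force: [0.7, 0.2, 2.8]
opening: 0.0003
time: 18.9
ee_pos: [0.4708, -0.0635, 0.0841]
tcp_rot: [-90.0, 0.1, 2.5]
wrist_force: [2.5, 0.5, 3.9]
opening: -0.0001
```

```bash
python3 -m crank '0 0.001 0 0 0 0;0 0.002 0 0 0 0;0 0.002 0 0 0 0'; python3 -m crank '0 0.001 0 0 0 0;0 0.002 0 0 0 0;0 0.002 0 0 0 0'; python3 -m crank '0 -0.02 0 0 0 0;0 -0.06 0 0 0 0;0 -0.1 0 0 0 0;0 -0.13 0 0 0 0;0 -0.16 0 0 0 0;0 -0.16 0 0 0 0' -0.3;python3 go.py 0.44 -0.28 0.28 90
```

```text
time: 19.2
ee_pos: [0.4709, -0.0635, 0.0822]
tcp_rot: [-90.0, 0.1, 2.5]
wrist_force: [2.1, -0.8, 5.4]
opening: -0.0003
time: 19.5
ee_pos: [0.4712, -0.0635, 0.0817]
tcp_rot: [-90.0, 0.0, 2.5]
wrist_force: [-2.2, 0.9, 17.5]
opening: -0.0001
time: 20.1
ee_pos: [0.4716, -0.0636, 0.2431]
tcp_rot: [-90.0, -0.0, 2.5]
wrist_force: [0.7, 0.2, -0.7]
opening: 0.0556
t 20.1 q [-8. -5.  0. 95. -0. 80.] shift [-0.041  -0.0367 -0.2149] turn [ 9.0000e-04 -1.5273e+00 -2.0000e-04] F [ 0.7  0.2 -0.7] open 0.0556
```

```bash
python3 -m crank '0.02 -0.04 -0.24 0 -1 0;0.02 -0.04 -0.24 0 -1 0;0.02 -0.04 -0.24 0 -1 0;0.02 -0.04 -0.24 0 -1 0;0.02 -0.04 -0.24 0 -1 0;0.02 -0.04 -0.24 0 -1 0;0.02 -0.04 -0.24 0 -1 0;0.02 -0.04 -0.24 0 -1 0'; python3 -m crank '0 0 0 0 -0.527 0;0 0 0 0 -0.527 0;0 0 0 0 -0.527 0;0 0 0 0 -0.527 0;0 0 0 0 -0.527 0;0 0 0 0 -0.527 0';  python3 - <<'E'
from h import *
np.set_printoptions(precision=1,suppress=True)
W=vision.get_calibration("wrist")
im=vision.camera("wrist"); cv2.imwrite("pics/w6.png",im[:,:,::-1])
import pickle; pickle.dump(W,open("w6.pkl","wb"))
print(proj(W,[[.3809,-.2536,.042],[.5027,-.2679,.042],[.5721,-.3798,.042]]))
E
```

```text
time: 20.9
ee_pos: [0.5011, -0.3028, 0.278]
tcp_rot: [-89.7, 0.1, 59.9]
wrist_force: [0.2, -0.0, 0.1]
opening: 0.0556
time: 21.5
ee_pos: [0.5015, -0.3019, 0.2794]
tcp_rot: [-89.8, -0.0, 89.7]
wrist_force: [0.7, 0.9, -0.0]
opening: 0.0552
[[371.1  79.7]
 [353.2 206.9]
 [249.4 270. ]]
```

View pics/w6.png

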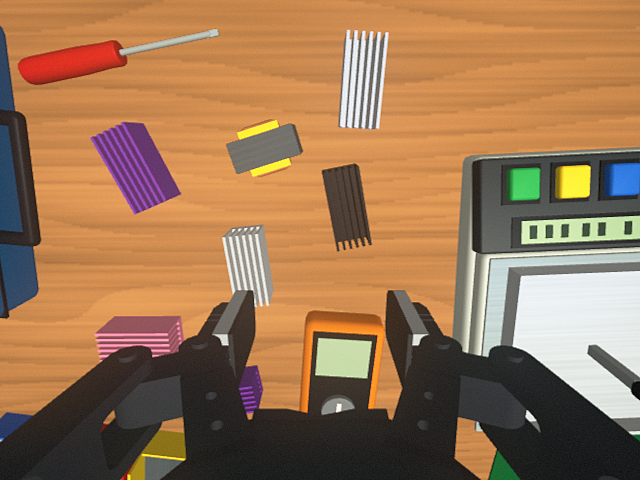

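The wrist view shows silver at (363,80), black at (347,208), silver at (250,270), and the transformer at (265,148). I'll enlarge it for the corners.

```bash
python3 - <<'E'
from h import *
import pickle
W=pickle.load(open("w6.pkl","rb")); Rm=cv2.Rodrigues(W['rvec'])[0]; o=-Rm.T@W['tvec']
print(o, proj(W,[[o[0],o[1],0.0]]), Rm[2])
im=cv2.imread("pics/w6.png")
f=lambda x,y,w,h:cv2.resize(im[y:y+h,x:x+w],None,fx=5,fy=5,interpolation=cv2.INTER_CUBIC)
cv2.imwrite("pics/w6c.png",np.hstack([f(330,20,70,115),cv2.copyMakeBorder(f(315,155,70,105),0,50,0,0,0),f(215,215,20,115)[:,:0]]) if 0 else np.hstack([f(335,22,55,112),f(317,150,58,112),f(218,212,46,112)]))
E
```

```text
[ 0.43099153 -0.3020809   0.4114297 ] [[319.99604347 135.14165399]] [ 0.27828947 -0.00132285 -0.96049634]
```

View pics/w6c.png

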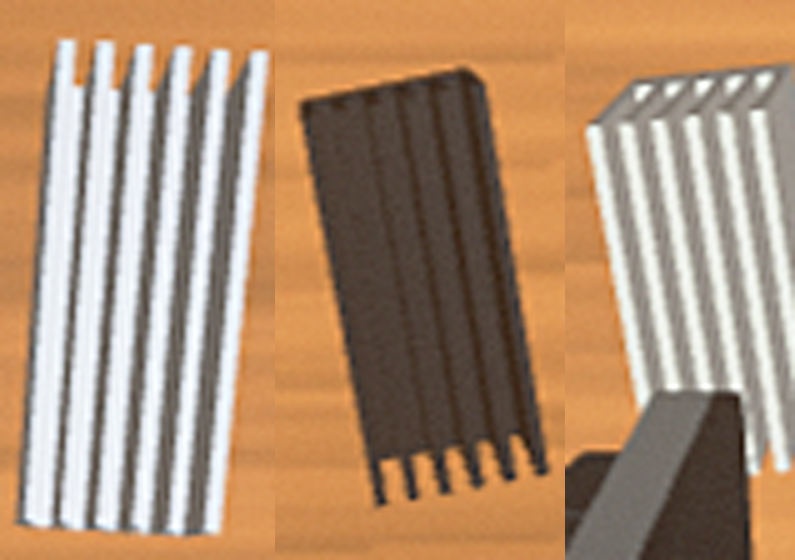

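```bash
cat > fit.py <<'E'
from h import *
from scipy.optimize import minimize
B=np.array([[a*.042,b*.019,c*.042] for a in(-1,1) for b in(-1,1) for c in(0,1)])
def fit(W,im,roi,dark,guess):
    x,y,w,h=roi; hsv=cv2.cvtColor(im,cv2.COLOR_BGR2HSV)[y:y+h,x:x+w]
    b=im[y:y+h,x:x+w].astype(int)
    m=((b.max(2)<100) if dark else ((hsv[...,1]<70))).astype(np.uint8)
    n,l,st,_=cv2.connectedComponentsWithStats(cv2.morphologyEx(m,cv2.MORPH_CLOSE,np.ones((5,5))))
    k=1+np.argmax(st[1:,4]); c=np.argwhere(l==k)[:,::-1].astype(np.int32)
    M=np.zeros((h*4,w*4),np.uint8); cv2.fillConvexPoly(M,cv2.convexHull(c*4+2),1)
    def cost(p):
        q=proj(W,place(p[:3],B)+[0,0,p[3]]); N=np.zeros_like(M)
        cv2.fillConvexPoly(N,cv2.convexHull(((q-[x,y]+.5)*4).astype(np.int32)),1)
        return 1-(M&N).sum()/max(1,(M|N).sum())
    out=[]
    for free in (0,1):
        f=lambda v: cost([v[0],v[1],v[2],v[3] if free else 0])
        g=np.r_[guess,0]; s=np.vstack([g]+[g+d for d in np.diag([.008,.008,.15,.01])])
        r=minimize(f,g,method='Nelder-Mead',options=dict(initial_simplex=s,maxiter=400,xatol=1e-4,fatol=1e-5))
        out.append(r.x); print("x y yaw z",r.x[:2].round(4),np.degrees(r.x[2]).round(1),(r.x[3] if free else 0),"1-IoU",round(r.fun,3))
    return out[0]
E
python3 - <<'E'
from fit import *; import pickle
W=pickle.load(open("w6.pkl","rb")); im=cv2.imread("pics/w6.png")
fit(W,im,(330,18,70,120),0,[.38,-.257,-.1]); fit(W,im,(312,150,70,110),1,[.503,-.27,.2])
fit(W,im,(215,215,65,73),0,[.572,-.38,.15])
S=vision.get_calibration("scene"); s0=cv2.imread("pics/scene0.png")
print("scene"); fit(S,s0,(232,175,40,48),0,[.38,-.257,-.1]); fit(S,s0,(212,212,36,50),1,[.503,-.27,.2]); fit(S,s0,(158,225,38,52),0,[.572,-.38,.15])
E
```

```text
x y yaw z [ 0.3815 -0.2607] -3.6 0 1-IoU 0.008
x y yaw z [ 0.3816 -0.2607] -3.6 -2.397994368989951e-05 1-IoU 0.008
x y yaw z [ 0.5066 -0.2738] 10.8 0 1-IoU 0.04
x y yaw z [ 0.506  -0.2741] 10.7 -0.001301673861531723 1-IoU 0.036
x y yaw z [ 0.5752 -0.384 ] 5.5 0 1-IoU 0.011
x y yaw z [ 0.5757 -0.3845] 5.5 -0.0020509799813474726 1-IoU 0.01
scene
x y yaw z [ 0.3784 -0.2571] -2.1 0 1-IoU 0.06
x y yaw z [ 0.379 -0.257] -2.3 0.0009829639684178911 1-IoU 0.058
x y yaw z [ 0.5012 -0.2717] 11.2 0 1-IoU 0.266
x y yaw z [ 0.5046 -0.2711] 10.0 0.004743543267031783 1-IoU 0.268
x y yaw z [ 0.5719 -0.3798] 5.9 0 1-IoU 0.041
x y yaw z [ 0.573  -0.3785] 6.9 0.0038396545543817264 1-IoU 0.043
```

```bash
python3 - <<'E'
from h import *
S=vision.get_calibration("scene")
print(onz(S,(243,168),0.0),onz(S,(241,128),.13),onz(S,(204,176),.01))
E
python3 go.py 0.3815 -0.2605 0.12 86.4
```

```text
[ 0.2680001  -0.31336135  0.        ] [ 0.25118189 -0.31234544  0.13      ] [ 0.32741543 -0.39981432  0.01      ]
t 21.55 q [-31.  11.  21. 100.  -0. -31.] shift [0.041  0.16   0.1196] turn [-0.0036  0.0587  0.0001] F [ 0.5 -0.1 -0.2] open 0.0554
```

```bash
python3 -m crank '0.041 0.05 0.12 0 0.0587 0;0.041 0.1 0.12 0 0.0587 0;0.041 0.14 0.12 0 0.0587 0;0.041 0.16 0.12 0 0.0587 0;0.041 0.16 0.12 0 0.0587 0;0.041 0.16 0.12 0 0.0587 0' -0.4; python3 go.py 0.3815 -0.2605 0.022 86.4; python3 - <<'E'
from fit import *
W=vision.get_calibration("wrist"); im=vision.camera("wrist")[:,:,::-1].copy(); cv2.imwrite("pics/w7.png",im)
q=proj(W,place([.3815,-.2605,np.radians(-3.6)],B)); print(q.min(0),q.max(0))
a=np.maximum(q.min(0)-15,0).astype(int);b=np.minimum(q.max(0)+15,[640,400]).astype(int)
fit(W,im,(a[0],a[1],b[0]-a[0],b[1]-a[1]),0,[.3815,-.2605,-.06])
E
```

```text
time: 22.15
ee_pos: [0.3793, -0.2602, 0.1179]
tcp_rot: [-89.6, -0.1, 86.5]
wrist_force: [-0.0, -0.8, 1.1]
opening: 0.0597
t 22.15 q [-34.  -8. -16.  82.  -0. -31.] shift [-0.0004  0.0958 -0.0029] turn [-0.0066  0.001   0.0018] F [-0.  -0.8  1.1] open 0.0597
[287.44037214 182.02260823] [353.27007662 321.72584977]
x y yaw z [ 0.382  -0.2612] -4.0 0 1-IoU 0.014
x y yaw z [ 0.382 -0.261] -3.8 -0.0004992947210494258 1-IoU 0.014
```

The close view confirms the pose. I'll grasp and lift.

```bash
python3 -m crank '0 0.04 -0.002 0 0 0;0 0.07 -0.002 0 0 0;0 0.09 -0.002 0 0 0;0 0.097 -0.002 0 0 0;0 0.097 -0.002 0 0 0;0 0.097 -0.002 0 0 0'; python3 -m crank '0 0 0 0 0 0;0 0 0 0 0 0;0 0 0 0 0 0;0 0 0 0 0 0;0 0 0 0 0 0' 1 40; python3 -m crank '0 -0.03 0 0 0 0;0 -0.08 0 0 0 0;0 -0.13 0 0 0 0;0 -0.18 0 0 0 0;0 -0.21 0 0 0 0;0 -0.21 0 0 0 0'; python3 go.py 0.5 -0.1 0.23 2.5
```

```text
time: 22.8
ee_pos: [0.384, -0.2621, 0.0251]
tcp_rot: [-89.9, 0.1, 86.6]
wrist_force: [-0.3, -0.0, 0.7]
opening: 0.0599
time: 23.3
ee_pos: [0.3837, -0.262, 0.0248]
tcp_rot: [-90.0, 0.1, 86.6]
wrist_force: [-0.1, 1.3, 6.5]
opening: 0.0373
time: 23.9
ee_pos: [0.3847, -0.2622, 0.2382]
tcp_rot: [-90.2, 0.2, 86.6]
wrist_force: [0.7, -1.2, -1.5]
opening: 0.0372
t 23.9 q [-34.  -7.  -2.  95.  -0. -31.] shift [ 0.1688  0.0079 -0.1055] turn [ 5.800e-03  1.468e+00 -9.000e-04] F [ 0.7 -1.2 -1.5] open 0.0372
```

```bash
python3 -m crank '0.169 0.008 -0.106 0 1.1 0;0.169 0.008 -0.106 0 1.1 0;0.169 0.008 -0.106 0 1.1 0;0.169 0.008 -0.106 0 1.1 0;0.169 0.008 -0.106 0 1.1 0;0.169 0.008 -0.106 0 1.1 0;0.169 0.008 -0.106 0 1.1 0;0.169 0.008 -0.106 0 1.1 0'; python3 go.py 0.5924 -0.0571 0.23 2.5
```

```text
time: 24.7
ee_pos: [0.499, -0.0985, 0.2235]
tcp_rot: [-89.9, 0.3, 23.3]
wrist_force: [-0.4, 0.3, -2.3]
opening: 0.0376
t 24.7 q [-11.  -1.   2.  93.  -0.  56.] shift [ 0.1021 -0.0069  0.0011] turn [-0.0013  0.3629 -0.0047] F [-0.4  0.3 -2.3] open 0.0376
```

```bash
python3 -m crank '0.03 0 0 0 0.363 0;0.07 0 0 0 0.363 0;0.1 0 0.001 0 0.363 0;0.102 0 0.001 0 0.363 0;0.102 0 0.001 0 0.363 0;0.102 0 0.001 0 0.363 0'; python3 go.py 0.5924 -0.0571 0.13 2.5
```

```text
time: 25.3
ee_pos: [0.5916, -0.0575, 0.2241]
tcp_rot: [-90.0, 0.2, 2.8]
wrist_force: [-0.3, -0.1, -1.3]
opening: 0.0373
t 25.3 q [-6. 11. 15. 94. -0. 82.] shift [0.0012 0.0941 0.0003] turn [-0.0001  0.0056 -0.0042] F [-0.3 -0.1 -1.3] open 0.0373
```

```bash
python3 -m crank '0 0.03 0 0 0.005 0.003;0 0.06 0 0 0.005 0.003;0 0.08 0 0 0.005 0.003;0 0.09 0 0 0.005 0.003;0 0.094 0 0 0.005 0.003;0 0.096 0 0 0.005 0.003;0 0.098 0 0 0.005 0.003;0 0.1 0 0 0.005 0.003'; python3 -m crank '0 0.001 0 0 0 0;0 0.002 0 0 0 0;0 0.002 0 0 0 0'; python3 -m crank '0 0.001 0 0 0 0;0 0.002 0 0 0 0;0 0.002 0 0 0 0'
```

```text
time: 26.1
ee_pos: [0.5925, -0.0573, 0.1256]
tcp_rot: [-90.0, 0.3, 2.5]
wrist_force: [0.1, -0.0, -2.0]
opening: 0.037
time: 26.4
ee_pos: [0.592, -0.0572, 0.1226]
tcp_rot: [-90.0, 0.3, 2.5]
wrist_force: [1.0, 0.4, -1.6]
opening: 0.0375
time: 26.7
ee_pos: [0.592, -0.0572, 0.1204]
tcp_rot: [-90.0, 0.4, 2.5]
wrist_force: [-0.2, 0.3, -1.9]
opening: 0.0371
```

```bash
python3 -m crank '0 0.0005 0 0 0 0;0 0.001 0 0 0 0'; python3 -m crank '0 0.001 0 0 0 0;0 0.001 0 0 0 0';  python3 -m crank '0 0 0 0 0 0;0 0 0 0 0 0;0 0 0 0 0 0;0 0 0 0 0 0' -0.09; python3 -m crank '0 -0.02 0 0 0 0;0 -0.05 0 0 0 0;0 -0.08 0 0 0 0;0 -0.1 0 0 0 0;0 -0.12 0 0 0 0;0 -0.12 0 0 0 0'; python3 go.py 0.5066 -0.29 0.24 101
```

```text
time: 26.9
ee_pos: [0.592, -0.0572, 0.1196]
tcp_rot: [-90.0, 0.3, 2.5]
wrist_force: [1.1, 0.6, -2.1]
opening: 0.0375
time: 27.1
ee_pos: [0.5921, -0.0573, 0.1189]
tcp_rot: [-90.0, 0.3, 2.5]
wrist_force: [-1.1, 0.1, 1.7]
opening: 0.0372
time: 27.5
ee_pos: [0.5921, -0.0572, 0.1186]
tcp_rot: [-90.0, 0.3, 2.5]
wrist_force: [0.0, 0.0, 0.4]
opening: 0.0465
time: 28.1
ee_pos: [0.5936, -0.0573, 0.2416]
tcp_rot: [-90.0, 0.1, 2.5]
wrist_force: [-0.3, 1.2, 0.0]
opening: 0.0465
t 28.1 q [-5. 12. 17. 96. -0. 82.] shift [-0.0971  0.0019 -0.2287] turn [-9.000e-04 -1.719e+00 -1.800e-03] F [-0.3  1.2  0. ] open 0.0465
```

The first sink is set down. Next is the black one.

```bash
python3 -m crank '-0.097 0 -0.21 0 -1.15 0;-0.097 0 -0.21 0 -1.15 0;-0.097 0 -0.21 0 -1.15 0;-0.097 0 -0.21 0 -1.15 0;-0.097 0 -0.21 0 -1.15 0;-0.097 0 -0.21 0 -1.15 0;-0.097 0 -0.21 0 -1.15 0;-0.097 0 -0.21 0 -1.15 0' -0.4;python3 go.py 0.5066 -0.2738 0.13 100.8
```

```text
time: 28.9
ee_pos: [0.5045, -0.2718, 0.238]
tcp_rot: [-89.6, 0.1, 68.7]
wrist_force: [-0.8, 0.7, -0.4]
opening: 0.0599
t 28.9 q [-28.   8.  13.  95.  -0.  -7.] shift [-0.0009  0.1079 -0.0034] turn [-7.200e-03 -5.605e-01 -2.000e-04] F [-0.8  0.7 -0.4] open 0.0599
```

```bash
python3 -m crank '0 0.04 -0.003 0 -0.56 0;0 0.07 -0.003 0 -0.56 0;0 0.1 -0.003 0 -0.56 0;0 0.108 -0.003 0 -0.56 0;0 0.108 -0.003 0 -0.56 0;0 0.108 -0.003 0 -0.56 0';python3 -m crank '0 0 0 0 0 0;0 0 0 0 0 0'; cat > chk.py <<'E'
import sys; from fit import *
n,x,y,w,d=sys.argv[1],*map(float,sys.argv[2:5]),int(sys.argv[5])
W=vision.get_calibration("wrist"); im=vision.camera("wrist")[:,:,::-1].copy(); cv2.imwrite(f"pics/{n}.png",im)
q=proj(W,place([x,y,np.radians(w)],B))
a=np.maximum(q.min(0)-15,0).astype(int);b=np.minimum(q.max(0)+15,[640,420]).astype(int); print(a,b)
fit(W,im,(a[0],a[1],b[0]-a[0],b[1]-a[1]),d,[x,y,np.radians(w)])
E
python3 chk.py w8 .5066 -.2738 10.8 1; python3 go.py 0.5066 -0.2738 0.024 100.8
```

```text
time: 29.5
ee_pos: [0.5071, -0.2723, 0.1311]
tcp_rot: [-89.6, -0.1, 100.3]
wrist_force: [-0.1, -0.2, 0.2]
opening: 0.0597
time: 29.7
ee_pos: [0.5076, -0.2726, 0.1321]
tcp_rot: [-89.7, 0.0, 100.4]
wrist_force: [0.5, 0.6, -1.3]
opening: 0.0596
[272 159] [365 321]
x y yaw z [ 0.5065 -0.2739] 10.8 0 1-IoU 0.032
x y yaw z [ 0.5072 -0.2737] 10.7 -0.003277839273884182 1-IoU 0.006
t 29.75 q [-28.   8.   1.  83.  -0. -39.] shift [-0.0011  0.108   0.0006] turn [-0.0049 -0.0067  0.    ] F [ 0.4 -0.  -0.1] open 0.0597
```

```bash
python3 -m crank '-0.001 0.04 0 0.005 -0.007 0;-0.001 0.08 0 0.005 -0.007 0;-0.001 0.1 0 0.005 -0.007 0;-0.001 0.107 0 0.005 -0.007 0;-0.001 0.107 0 0.005 -0.007 0;-0.001 0.107 0 0.005 -0.007 0'; python3 -m crank '0 0 0 0 0 0;0 0 0 0 0 0;0 0 0 0 0 0;0 0 0 0 0 0;0 0 0 0 0 0' 1 40; python3 -m crank '0 -0.03 0 0 0 0;0 -0.08 0 0 0 0;0 -0.13 0 0 0 0;0 -0.18 0 0 0 0;0 -0.21 0 0 0 0;0 -0.21 0 0 0 0'; python3 go.py 0.56 0.02 0.24 2.5
```

```text
time: 30.35
ee_pos: [0.5075, -0.2738, 0.0258]
tcp_rot: [-89.5, 0.0, 100.9]
wrist_force: [0.9, -0.9, -0.4]
opening: 0.0601
time: 30.85
ee_pos: [0.5076, -0.2738, 0.0259]
tcp_rot: [-89.5, 0.0, 100.9]
wrist_force: [0.1, 0.5, 7.1]
opening: 0.0372
time: 31.45
ee_pos: [0.5102, -0.2738, 0.2397]
tcp_rot: [-89.7, 0.2, 100.9]
wrist_force: [0.4, 0.1, -2.1]
opening: 0.0376
t 31.45 q [-28.   9.  14.  95.  -0. -39.] shift [ 0.2791 -0.002  -0.1043] turn [ 0.      1.7171 -0.0072] F [ 0.4  0.1 -2.1] open 0.0376
```

```bash
python3 -m crank '0.279 0 -0.104 0 1.15 -0.007;0.279 0 -0.104 0 1.15 -0.007;0.279 0 -0.104 0 1.15 -0.007;0.279 0 -0.104 0 1.15 -0.007;0.279 0 -0.104 0 1.15 -0.007;0.279 0 -0.104 0 1.15 -0.007;0.279 0 -0.104 0 1.15 -0.007;0.279 0 -0.104 0 1.15 -0.007' ;python3 go.py 0.5867 0.0728 0.225 2.5
```

```text
time: 32.25
ee_pos: [0.5583, 0.0234, 0.2317]
tcp_rot: [-89.4, 0.3, 35.9]
wrist_force: [-0.4, -1.4, -3.1]
opening: 0.0372
t 32.25 q [ 2.  7. 11. 95.  0. 56.] shift [0.052  0.0067 0.0233] turn [-0.0086  0.5832 -0.0082] F [-0.4 -1.4 -3.1] open 0.0372
```

```bash
python3 -m crank '0.02 0 0.01 -0.008 0.15 -0.006;0.05 0 0.02 -0.008 0.3 -0.006;0.052 0.005 0.023 -0.008 0.45 -0.006;0.052 0.006 0.023 -0.008 0.583 -0.006;0.052 0.006 0.023 -0.008 0.583 -0.006;0.052 0.006 0.023 -0.008 0.583 -0.006';python3 -m crank '0 0 0 0 0 0'; python3 go.py 0.5867 0.0728 0.125 2.5
```

```text
time: 32.85
ee_pos: [0.5866, 0.0696, 0.2265]
tcp_rot: [-90.0, 0.1, 2.9]
wrist_force: [-0.3, -0.4, -2.1]
opening: 0.0376
time: 32.95
ee_pos: [0.5867, 0.0695, 0.2271]
tcp_rot: [-90.0, 0.0, 2.8]
wrist_force: [0.6, 0.3, -3.2]
opening: 0.0374
t 32.95 q [ 7. 10. 14. 94. -0. 94.] shift [0.0002 0.1021 0.0034] turn [ 0.0006  0.0055 -0.0006] F [ 0.6  0.3 -3.2] open 0.0374
```

```bash
python3 -m crank '0 0.03 0.003 0 0.005 0;0 0.06 0.003 0 0.005 0;0 0.08 0.003 0 0.005 0;0 0.09 0.003 0 0.005 0;0 0.096 0.003 0 0.005 0;0 0.098 0.003 0 0.005 0;0 0.1 0.003 0 0.005 0;0 0.102 0.003 0 0.005 0'; python3 -m crank '0 0.001 0 0 0 0;0 0.002 0 0 0 0;0 0.002 0 0 0 0'; python3 -m crank '0 0.001 0 0 0 0;0 0.002 0 0 0 0;0 0.002 0 0 0 0'; python3 -m crank '0 0.0005 0 0 0 0;0 0.001 0 0 0 0'
```

```text
time: 33.75
ee_pos: [0.5872, 0.0727, 0.1262]
tcp_rot: [-90.0, -0.1, 2.4]
wrist_force: [-1.1, -0.4, -2.5]
opening: 0.037
time: 34.05
ee_pos: [0.5867, 0.0727, 0.1233]
tcp_rot: [-90.0, 0.0, 2.4]
wrist_force: [0.5, 0.7, -3.3]
opening: 0.0372
time: 34.35
ee_pos: [0.5866, 0.0726, 0.1211]
tcp_rot: [-90.0, 0.0, 2.4]
wrist_force: [-0.4, 0.0, -2.5]
opening: 0.0375
time: 34.55
ee_pos: [0.5867, 0.0726, 0.1203]
tcp_rot: [-90.0, 0.0, 2.4]
wrist_force: [-0.2, -1.9, 0.8]
opening: 0.0376
```

```bash
python3 -m crank '0 0.0005 0 0 0 0;0 0.0005 0 0 0 0';  python3 -m crank '0 0 0 0 0 0;0 0 0 0 0 0;0 0 0 0 0 0;0 0 0 0 0 0' -0.09; python3 -m crank '0 -0.02 0 0 0 0;0 -0.05 0 0 0 0;0 -0.08 0 0 0 0;0 -0.1 0 0 0 0;0 -0.12 0 0 0 0;0 -0.12 0 0 0 0'; python3 -m crank '-0.05 0 -0.36 0 -1.15 0;-0.05 0 -0.36 0 -1.15 0;-0.05 0 -0.36 0 -1.15 0;-0.05 0 -0.36 0 -1.15 0;-0.05 0 -0.36 0 -1.15 0;-0.05 0 -0.36 0 -1.15 0;-0.05 0 -0.36 0 -1.15 0;-0.05 0 -0.36 0 -1.15 0' -0.4; python3 go.py 0.575 -0.384 0.17 95.5
```

```text
time: 34.75
ee_pos: [0.5867, 0.0726, 0.1202]
tcp_rot: [-90.0, -0.0, 2.4]
wrist_force: [-0.4, -1.5, 2.1]
opening: 0.0376
time: 35.15
ee_pos: [0.5867, 0.0727, 0.1198]
tcp_rot: [-90.0, 0.0, 2.4]
wrist_force: [0.2, 1.5, -0.0]
opening: 0.0466
time: 35.75
ee_pos: [0.5876, 0.0728, 0.2427]
tcp_rot: [-90.0, -0.2, 2.4]
wrist_force: [0.4, 0.4, 0.1]
opening: 0.0467
time: 36.55
ee_pos: [0.5508, -0.2918, 0.2387]
tcp_rot: [-89.9, 0.0, 67.7]
wrist_force: [-0.3, 0.6, 0.4]
opening: 0.0596
t 36.55 q [-28.  15.  22.  96.  -0.  -6.] shift [-0.0761  0.0686 -0.0574] turn [-0.0014 -0.4845 -0.0005] F [-0.3  0.6  0.4] open 0.0596
```

```bash
python3 -m crank '-0.076 0.02 -0.057 0 -0.4845 0;-0.076 0.04 -0.057 0 -0.4845 0;-0.076 0.068 -0.057 0 -0.4845 0;-0.076 0.068 -0.057 0 -0.4845 0;-0.076 0.068 -0.057 0 -0.4845 0;-0.076 0.068 -0.057 0 -0.4845 0';python3 -m crank '0 0 0 0 0 0;0 0 0 0 0 0'; python3 chk.py w9 .5752 -.384 5.5 0; python3 go.py 0.5752 -0.384 0.024 95.5
```

```text
time: 37.15
ee_pos: [0.5752, -0.381, 0.172]
tcp_rot: [-90.0, 0.0, 95.2]
wrist_force: [-0.2, -0.4, -0.5]
opening: 0.0595
time: 37.35
ee_pos: [0.5755, -0.381, 0.173]
tcp_rot: [-90.0, 0.1, 95.2]
wrist_force: [0.4, 0.7, -0.0]
opening: 0.06
[275 154] [358 297]
x y yaw z [ 0.5749 -0.3838] 5.9 0 1-IoU 0.018
x y yaw z [ 0.5751 -0.3837] 5.9 -0.0014260085233799707 1-IoU 0.017
t 37.4 q [-33.  24.  25.  91.  -0. -39.] shift [-0.0028  0.1489  0.0006] turn [ 0.0006 -0.0046 -0.0014] F [-0.3  0.6 -0.9] open 0.0598
```

View pics/w9.png

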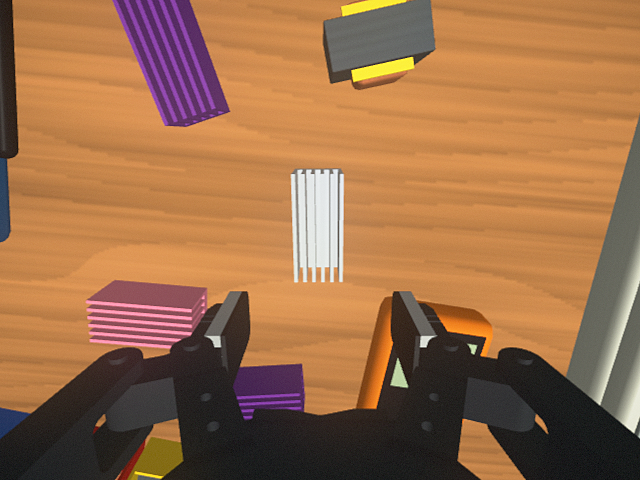

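The third sink is at (318,226), as the fit says, and the fingers have clear space beside it. I'll grasp it.

```bash
python3 -m crank '-0.003 0.04 0 0 -0.008 0;-0.003 0.08 0 0 -0.008 0;-0.003 0.12 0 0 -0.008 0;-0.003 0.14 0 0 -0.008 0;-0.003 0.148 0 0 -0.008 0;-0.003 0.148 0 0 -0.008 0;-0.003 0.148 0 0 -0.008 0'; python3 -m crank '0 0 0 0 0 0;0 0 0 0 0 0;0 0 0 0 0 0;0 0 0 0 0 0;0 0 0 0 0 0' 1 40; python3 -m crank '0 -0.03 0 0 0 0;0 -0.08 0 0 0 0;0 -0.13 0 0 0 0;0 -0.18 0 0 0 0;0 -0.21 0 0 0 0;0 -0.21 0 0 0 0'; python3 go.py 0.6 -0.1 0.24 2.5
```

```text
time: 38.1
ee_pos: [0.5762, -0.3847, 0.026]
tcp_rot: [-90.1, 0.1, 95.7]
wrist_force: [0.5, 0.6, 0.4]
opening: 0.0598
time: 38.6
ee_pos: [0.5763, -0.3847, 0.0261]
tcp_rot: [-90.1, 0.1, 95.7]
wrist_force: [0.1, -0.3, 5.9]
opening: 0.0374
time: 39.2
ee_pos: [0.5765, -0.3847, 0.2404]
tcp_rot: [-90.4, 0.3, 95.7]
wrist_force: [-0.3, -0.5, -1.7]
opening: 0.0371
t 39.2 q [-34.  26.  35.  99.  -0. -39.] shift [ 0.281  -0.001  -0.0516] turn [9.8000e-03 1.6266e+00 5.0000e-04] F [-0.3 -0.5 -1.7] open 0.0371
```

```bash
python3 -m crank '0.281 0 -0.052 0.01 1.15 0;0.281 0 -0.052 0.01 1.15 0;0.281 0 -0.052 0.01 1.15 0;0.281 0 -0.052 0.01 1.15 0;0.281 0 -0.052 0.01 1.15 0;0.281 0 -0.052 0.01 1.15 0;0.281 0 -0.052 0.01 1.15 0;0.281 0 -0.052 0.01 1.15 0' ;python3 go.py 0.6843 -0.0532 0.225 2.5
```

```text
time: 40.0
ee_pos: [0.5992, -0.0976, 0.233]
tcp_rot: [-89.5, 0.4, 29.6]
wrist_force: [0.3, -0.8, -1.0]
opening: 0.0377
t 40.0 q [-9. 13. 19. 96.  0. 51.] shift [ 0.096   0.0073 -0.0035] turn [-0.0065  0.4732 -0.0085] F [ 0.3 -0.8 -1. ] open 0.0377
```

```bash
python3 -m crank '0.03 0 0 -0.006 0.15 -0.006;0.06 0 0 -0.006 0.3 -0.006;0.09 0.005 -0.003 -0.006 0.45 -0.006;0.096 0.006 -0.0035 -0.006 0.473 -0.006;0.096 0.006 -0.0035 -0.006 0.473 -0.006;0.096 0.006 -0.0035 -0.006 0.473 -0.006';python3 -m crank '0 0 0 0 0 0'; python3 go.py 0.6843 -0.0532 0.125 2.5
```

```text
time: 40.6
ee_pos: [0.6837, -0.055, 0.227]
tcp_rot: [-90.0, 0.1, 2.8]
wrist_force: [-0.3, -0.7, -0.9]
opening: 0.0374
time: 40.7
ee_pos: [0.6836, -0.0552, 0.2279]
tcp_rot: [-90.0, 0.1, 2.7]
wrist_force: [0.2, -0.5, -0.8]
opening: 0.0374
t 40.7 q [-5. 25. 33. 98. -0. 83.] shift [0.0009 0.1029 0.002 ] turn [ 0.0004  0.0043 -0.001 ] F [ 0.2 -0.5 -0.8] open 0.0374
```

```bash
python3 -m crank '0 0.03 0.002 0 0.004 0;0 0.06 0.002 0 0.004 0;0 0.08 0.002 0 0.004 0;0 0.09 0.002 0 0.004 0;0 0.096 0.002 0 0.004 0;0 0.098 0.002 0 0.004 0;0 0.1 0.002 0 0.004 0;0 0.103 0.002 0 0.004 0'; python3 -m crank '0 0.001 0 0 0 0;0 0.002 0 0 0 0;0 0.002 0 0 0 0'; python3 -m crank '0 0.001 0 0 0 0;0 0.002 0 0 0 0;0 0.002 0 0 0 0'; python3 -m crank '0 0.0005 0 0 0 0;0 0.001 0 0 0 0'
```

```text
time: 41.5
ee_pos: [0.6846, -0.0527, 0.1255]
tcp_rot: [-90.0, -0.0, 2.5]
wrist_force: [0.8, 0.0, -1.2]
opening: 0.0375
time: 41.8
ee_pos: [0.6841, -0.0526, 0.1223]
tcp_rot: [-90.0, 0.1, 2.5]
wrist_force: [-0.1, -1.2, -0.8]
opening: 0.0374
time: 42.1
ee_pos: [0.6841, -0.0526, 0.1202]
tcp_rot: [-90.0, 0.1, 2.5]
wrist_force: [-0.1, 0.0, -0.2]
opening: 0.0374
time: 42.3
ee_pos: [0.6841, -0.0526, 0.1201]
tcp_rot: [-90.0, 0.0, 2.5]
wrist_force: [-2.5, 0.8, 6.2]
opening: 0.0371
```

Contact. I'll release, lift and look at the tray, and check the bench for any sink I missed.

```bash
python3 -m crank '0 0 0 0 0 0;0 0 0 0 0 0;0 0 0 0 0 0;0 0 0 0 0 0' -0.09; python3 -m crank '0 -0.02 0 0 0 0;0 -0.05 0 0 0 0;0 -0.08 0 0 0 0;-0.02 -0.1 0 0 0 0;-0.05 -0.12 0 0 0 0;-0.1 -0.12 0.05 0 0 0;-0.15 -0.12 0.05 0 0 0;-0.18 -0.12 0.06 0 0 0' ; python3 - <<'E'
from h import *
a=vision.camera("scene");b=vision.camera("side")[140:380,180:460]
cv2.imwrite("pics/v10.png",np.hstack([cv2.resize(a[100:400,100:440],(408,360)),cv2.resize(b,(392,336)).copy() if 0 else cv2.resize(b,(392,360))])[:,:,::-1])
E
python3 go.py 0.4703 -0.0184 0.20 2.5
```

```text
time: 42.7
ee_pos: [0.6841, -0.0527, 0.1192]
tcp_rot: [-90.0, 0.1, 2.5]
wrist_force: [0.0, 0.4, -0.6]
opening: 0.0461
time: 43.5
ee_pos: [0.5, 0.0, 0.2393]
tcp_rot: [-90.0, 0.1, 2.5]
wrist_force: [0.3, 0.3, 1.6]
opening: 0.0462
t 43.6 q [ 0. -2.  3. 95. -0. 88.] shift [-0.0274  0.0404 -0.0177] turn [-0.      0.0006 -0.0018] F [ 0.9 -0.1  0.3] open 0.047
```

View pics/v10.png

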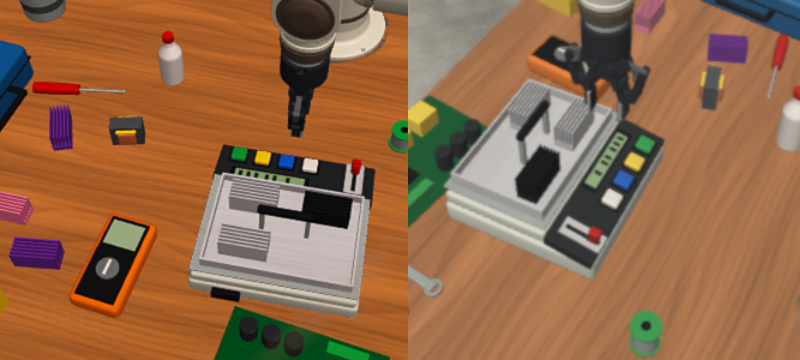

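All three sinks lie in the tray, the bench holds only decoys and bystanders, and the lock is at the front. Now the add key.

```bash
python3 -m crank '-0.027 0.02 -0.018 0 0 0;-0.027 0.06 -0.018 0 0 0;-0.027 0.1 -0.018 0 0 0;-0.027 0.13 -0.018 0 0 0;-0.027 0.14 -0.018 0 0 0;-0.027 0.14 -0.018 0 0 0' 1; python3 go.py 0.4703 -0.0184 0.09 2.5
```

```text
time: 44.2
ee_pos: [0.4751, -0.0197, 0.0988]
tcp_rot: [-90.0, 0.2, 2.5]
wrist_force: [-0.1, 0.0, 1.0]
opening: 0.0001
t 44.2 q [ -2.  -5. -16.  79.  -0.  85.] shift [-0.0047  0.0089  0.0015] turn [ 0.0001 -0.0005 -0.0032] F [-0.1  0.   1. ] open 0.0001
```

```bash
python3 -m crank '-0.004 0.004 0.001 0 0 0;-0.004 0.008 0.001 0 0 0;-0.004 0.01 0.001 0 0 0;-0.004 0.012 0.001 0 0 0;-0.004 0.013 0.001 0 0 0'; python3 -m crank '0 0.001 0 0 0 0;0 0.002 0 0 0 0;0 0.002 0 0 0 0'; python3 -m crank '0 0.001 0 0 0 0;0 0.002 0 0 0 0;0 0.002 0 0 0 0'; python3 -m crank '0 0.001 0 0 0 0;0 0.001 0 0 0 0;0 0.001 0 0 0 0'
```

```text
time: 44.7
ee_pos: [0.472, -0.0188, 0.0871]
tcp_rot: [-90.0, -0.0, 2.5]
wrist_force: [1.9, 0.6, 1.1]
opening: 0.0001
time: 45.0
ee_pos: [0.4717, -0.0188, 0.0849]
tcp_rot: [-90.0, 0.0, 2.5]
wrist_force: [2.4, -0.2, 4.2]
opening: -0.0004
time: 45.3
ee_pos: [0.4716, -0.0188, 0.0827]
tcp_rot: [-90.0, 0.0, 2.5]
wrist_force: [4.0, -0.0, 5.2]
opening: -0.0001
time: 45.6
ee_pos: [0.4718, -0.0188, 0.0824]
tcp_rot: [-90.0, 0.0, 2.5]
wrist_force: [0.8, 1.4, 9.6]
opening: -0.0002
```

```bash
python3 -m crank '0 0.001 0 0 0 0;0 0.001 0 0 0 0'; python3 -m crank '0 -0.02 0 0 0 0;0 -0.04 0 0 0 0;0 -0.04 0.02 0 0 0;-0.0005 -0.04 0.046 0 0 0;-0.001 -0.03 0.0465 0 0 0;-0.001 -0.01 0.0465 0 0 0;-0.001 -0.005 0.0465 0 0 0;-0.001 -0.005 0.0465 0 0 0'; python3 go.py 0.4684 0.028 0.086 2.5
```

```text
time: 45.8
ee_pos: [0.4719, -0.0188, 0.0822]
tcp_rot: [-90.0, -0.0, 2.5]
wrist_force: [-1.3, -0.1, 15.5]
opening: -0.0001
time: 46.6
ee_pos: [0.4673, 0.0275, 0.0847]
tcp_rot: [-90.0, 0.2, 2.5]
wrist_force: [-2.6, 0.5, 2.7]
opening: -0.0002
t 46.6 q [  3.  -6. -18.  78.   0.  91.] shift [ 0.0011 -0.0014  0.0005] turn [-0.0001 -0.0005 -0.0041] F [-2.6  0.5  2.7] open -0.0002
```

```bash
python3 -m crank '0 0.001 0 0 0 0;0 0.002 0 0 0 0;0 0.002 0 0 0 0'; python3 -m crank '0 0.001 0 0 0 0;0 0.002 0 0 0 0;0 0.002 0 0 0 0'; python3 -m crank '0 0.001 0 0 0 0;0 0.001 0 0 0 0;0 0.001 0 0 0 0'
```

```text
time: 46.9
ee_pos: [0.4682, 0.0274, 0.0839]
tcp_rot: [-90.0, 0.1, 2.5]
wrist_force: [-2.8, -1.2, 4.0]
opening: 0.0001
time: 47.2
ee_pos: [0.4685, 0.0274, 0.0822]
tcp_rot: [-90.0, 0.0, 2.5]
wrist_force: [-3.7, -1.9, 7.3]
opening: -0.0002
time: 47.5
ee_pos: [0.4687, 0.0274, 0.082]
tcp_rot: [-90.0, -0.0, 2.5]
wrist_force: [-7.3, -0.9, 14.3]
opening: -0.0002
```

Fully down at 14 N. I'll lift clear and do a final check.

```bash
python3 -m crank '0 -0.02 0 0 0 0;0 -0.05 0 0 0 0;0 -0.1 0 0 0 0;-0.02 -0.13 0 0 0 0;-0.04 -0.14 0 0 0 0;-0.04 -0.14 0 0 0 0'; python3 -m crank '0 0 0 0 0 0;0 0 0 0 0 0;0 0 0 0 0 0;0 0 0 0 0 0;0 0 0 0 0 0'; python3 - <<'E'
from h import *
a=vision.camera("side")[140:380,180:460]; b=vision.camera("scene")[200:380,240:440]
cv2.imwrite("pics/v11.png",np.hstack([cv2.resize(a,(420,360)),cv2.resize(b,(380,360))])[:,:,::-1])
E
```

```text
time: 48.1
ee_pos: [0.4284, 0.0259, 0.223]
tcp_rot: [-90.0, -0.2, 2.5]
wrist_force: [0.6, 0.3, -0.4]
opening: -0.0001
time: 48.6
ee_pos: [0.4287, 0.0259, 0.2202]
tcp_rot: [-90.0, 0.1, 2.5]
wrist_force: [0.4, -1.0, 1.1]
opening: 0.0
```

View pics/v11.png

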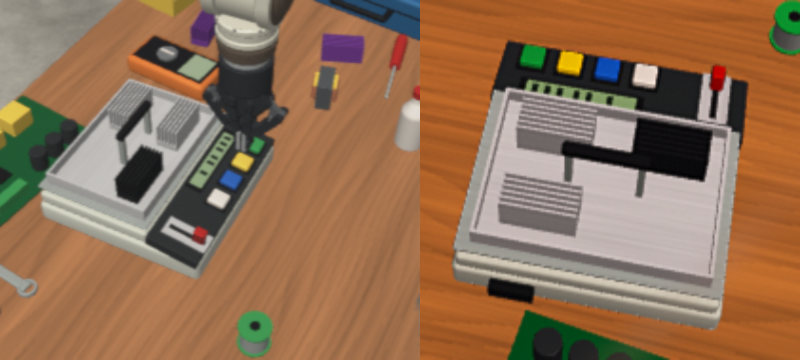

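The final pictures show the tray square on the pan, three sinks in it, the keys up, the lock at the front and the gripper clear. Handing in.

```bash
python3 -c "
from workcell import bot; print(bot.job_done())"
```

```text
the job is handed in; nothing more can be done
None
```

The whole lot, two bare aluminium heat sinks and one black, is weighed and the job handed in after about 49 s of robot time. No verdict came back.

**What I did:** I slid the lock to its front stop and pressed green with the pan bare. Then I stood the tray on the pan, pressed yellow, set the three sinks down inside the tray, and pressed blue and then white. I found no fourth heat sink on the bench; the purple and pink ones were left alone.

**Key and lock checks:** The green, yellow, blue and white keys bottomed at 17, 17, 15 and 14 N. The lock met a hard stop at 36 N.

**Final pictures:** They show the tray square on the pan, all three sinks inside it, the keys up, the lock at the front and the gripper clear.

**What disagreed:** The wrist camera put the scale about 2 mm, and the sinks up to about 5 mm, from where the fixed cameras did. I used the wrist values. I measured about 38 mm of lock travel against the nominal 40 mm. I took the hard stop and the pictures as proof that it is fully open.

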